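Turn the coated test panel over with the lifter

ROBOT

A 6-joint arm with a two-finger parallel gripper is mounted at the origin on a cart in front of the work surface, level with it; the furniture and walls round the work are solid. World frame = base frame: x ahead of the robot, y to its left, z up, the work surface at z = 0. Lengths are in m, angles in degrees, forces in N, time in s.
With the tool pointing down it reaches from about 0.375 to 0.9 m from the base axis. Payload 3.1 kg.
Tool frame: the origin (TCP) lies midway between the tips of the shut fingers; the grasp point (between the pads) lies bot.pinch_z behind it (bot.pinch_z is the distance from the TCP to the grasp point, in m); z points along the fingers, y is the direction in which the jaws open and shut (so a half turn about z gives the same grasp; the last joint's range is limited). The gripper opens to 87 mm and grips with 3 to 60 N. Pads are 19 mm wide; open, the fingers measure 117 mm over their backs; the gripper's body (75 mm by 190 mm) begins 51 mm behind the grasp point.
Start: joints at [-76.69, 30.224, 82.088, -0, 67.689, -10.227], TCP at [0.25, -0.573, 0.223] pointing down, gripper open.
Joint ranges: [-176.69, 176.69], [-43.24, 126.21], [12.49, 139.97], [-82, 262], [0, 151.66], [-163.58, 163.58]. Speed limits (degrees/s): [159.86, 159.86, 180, 180, 180, 180].

INTERFACE

Orientations are given as a 3x3 rotation matrix whose columns are the frame's x, y, z axes.
In Python, from rig import bot gives the robot as it stands.
- The arm moves only by the tool apply_moves, never from a script. Its argument "motion" is text: rows parted by semicolons, each of 7 numbers parted by spaces: the shift along the tool's x, y, z in m, then the turn, a rotation vector about the tool's x, y, z in degrees, then the finger opening in m, from 0 to 0.087. A call has exactly 8 rows; each row is the pose to reach, as a shift and turn from the pose commanded when the call began, along the tool's axes at that moment; what a row does not reach only later rows make up. A row lasts 1/8 s, in which the tool goes at most 62.5 mm and 10.7 degrees, less where a joint would pass 70% of its speed; a pose out of reach is approached as far as the arm can. A call with a gripper value outside its range is refused whole. The fingers move at their own pace and stop on an object; the grip force is fixed at half the most. Time passes only in rows, so rows that repeat a pose let the fingers close, or fill a call up. It gives the time, the measured TCP pose, the force and the opening at its end, in the units of the state.
- bot.read_state(): the state, without advancing time (a new reading comes with each control period).
- bot.capture(name): name is "scene" or "top"; returns the picture (420x560x3 uint8, red, green, blue); there is no depth.
- bot.get_calibration(name): a dict with "fx", "fy", "cx", "cy" (pixels), "rvec" (rotation vector, rad) and "tvec" (3), from world to camera coordinates, as OpenCV has them. Camera axes: x right, y down, z forward; pixel columns grow to the right and rows downward; lengths in m; the calibration is good to about 2 mm. A picture is of the moment at which its call begins. get_calibration takes no time and is no camera call.
- bot.hand_in(): hands the job in, once; it reports no verdict.
Trained networks look in the newest picture that a camera, given by its name, has taken for a name from the list of things; names that differ only in an ending like _2 or _b are one class to them, and where a whole thing is asked for, a point or a joint stands for the part that bears it (a point fixed in the world has none). Each returns a list of dicts, best first, with "p" (0 to 1); they miss things now and then, are a little off and sometimes report something else, mostly with a low value. They report only what shows in the picture. A call takes as long as a camera call. They do not tell look-alikes from the thing itself.
- bot.find_in(name, camera): "point" ([x, y, z] in m, in world coordinates, good to about 4 mm: the middle of the surface that is visible of it).
The state is a dict: "time_s": time; "joint_positions": joint angles; "qvel": joint speeds; "tau": joint torques, N m; "position": TCP position; "tcp_rot": TCP orientation; "force": force on the tool from outside, world axes, zero at the start; "moment": the same for the moment, N m; "opening": opening from 0.0 (shut) to 1.0 (fully open).
Only numpy, scipy, OpenCV 4.12 (cv2) and the standard library are available. Lean on these libraries where they do the work, as an engineer would, in place of code of your own. Each camera call takes 0.05 s, during which the arm holds its last target.

TASK

The first side of the test panel is coated: take the lifter from its stand, slide its thin blade gently along the tray's floor under the panel's near edge, and tip the panel over the cross groove so that it lies flat on the far bed with its bare back up. Only the lifter may touch the panel, never the gripper; the blade is springy and the tray and panel scratch easily, so never press with more than 10 N. Then put the lifter back upright on its stand and leave the other things on the bench alone.

Things in the scene. Friction and masses are not known exactly. Their poses are not given: they have to be found in the camera images.
- tray: Fixed aluminium turning tray, 191 x 96 mm, floor 20 mm above the bench. Origin on the bench under the near lip of its cross groove; x runs from the near bed (x = -95 to 0) over the groove (x = 0 to 14, floor z = 16; near side sloped 45 deg) to the far bed (x = 14 to 92, end lip to 96). Side walls from x = -64 to 96: inner faces y = -42 and 42, tops z = 30 mm.
- tray_apron (a point): Point on the near bed's bare floor (z = 20 mm) at tray x = -72 mm, before the panel's near edge; axes as the tray's. Beyond it, from tray x = -60 to 0, two ribs 6 mm wide at y = -31 and 31 carry the panel 4 mm above this floor: the blade goes into this gap, 56 mm wide, under the panel.
- tray_far (a point): Middle of the far bed, level with the tops (z = 24 mm) of its two ribs, at tray x = 52 mm. The turned panel shall lie on these ribs; it may overhang the groove.
- panel: Flat steel test panel 64 (x) x 76 (y) x 5 mm, 0.06 to 0.12 kg, a white coating on one face. Origin at the centre of its bare face, z out of the coated face (up at the start). It lies on the near bed, far edge 1 to 4 mm over the groove. Raise its near edge and push it over: the far edge drops into the groove as into a hinge, and past upright it falls onto the far bed by itself.
- stand: Fixed stand of the lifter. Origin on the bench under its middle. Two cheeks (y = 12 to 22 mm on either side, tops z = 72) carry the lifter's collar; end lips 8 mm high at x = -20 and 20 leave it 3 mm either way. The lifter lifts straight up and goes back straight down; seated, its origin is 26 mm above the bench on the stand's axis, blade along the stand's +x.
- lifter: Lifter: upright black handle, thin steel blade at its foot. Origin on the handle's axis, level with the nominal underside of the blade's tip; z up the handle, x along the blade. Blade 1.8 mm thick, 34 mm wide, slopes 4 deg down to its tip at x = 72. The tip's true underside is 9 mm below to 9 mm above the origin (clamped anew each time, not measured: feel for it). Springy: 3 N per mm.
- lifter_grip (a point): Where to grip the lifter: on the handle's axis 78 mm above the lifter's origin. Handle 16 x 16 mm square (faces along lifter x and y), from z = 16 to 100 mm, collar 34 x 34 x 5 mm with its underside at z = 46. Whole lifter 0.19 kg.
- marker: Marker pen lying on the bench, 17 x 135 x 16 mm, loose. A bystander: leave it where it is. Origin at the centre of its underside.
- weight: Brass laboratory weight with a knob, 30 mm wide, 40 mm high, loose. A bystander: leave it where it is. Origin at the centre of its underside.
- tin: Small paint tin, 62 mm wide, 76 mm high, loose. A bystander: leave it where it is. Origin at the centre of its underside.
- cal: Digital caliper lying on the bench, 200 x 62 x 14 mm, loose. A bystander: leave it where it is. Origin at the centre of its underside.
There are look-alikes about, which are no part of the job. Several things have the shape of the panel; the one meant has the colours described above.

How it is judged (in metres and radians):
On the way, in this order (a step that is already met when the one before it is completed fails the run):
1. the lifter is lifted out of its stand (z of lifter in the frame of stand above 0.05 m and angle between panel's own z axis and vertical below 0.1 rad), for 0.1 s.
2. the panel is tilted up on the lifter, its far edge at the groove (angle between panel's own z axis and vertical between 0.5 and 1.5 rad and contact force between lifter and panel above 0.05 N and x of panel in the frame of tray between -0.045 and 0.015 m), for 0.1 s.
At the end, for the whole second after the job is handed in: The panel lies at rest flat (5 deg), bare face up, on the far bed (middle 30 to 66 mm beyond the groove's near lip, within 10 mm of the tray's middle line); the lifter stands released, upright (4 deg), seated on its stand (7 mm sideways, 4 mm in height) (angle between panel's own z axis and vertical above 3.05 rad and x of panel in the frame of tray between 0.03 and 0.066 m and y of panel in the frame of tray between -0.01 and 0.01 m and z of panel in the frame of tray below 0.033 m and linear speed of each of panel, lifter below 0.02 m/s and horizontal distance between lifter and stand below 0.007 m and z of lifter in the frame of stand between 0.022 and 0.03 m and angle between lifter's own z axis and vertical below 0.07 rad and contact force between the fingers and lifter below 0.1 N); the robot touches nothing.
It fails at once if the gripper or the arm touches the panel (contact force between any of the fingers, the arm and panel above 0.3 N).
It fails at once if the lifter is pressed on the tray with more than 10 N (contact force between lifter and tray above 10 N).
It fails at once if the lifter bears on the panel with more than 10 N (contact force between lifter and panel above 10 N).
It fails at once if the marker, weight, tin or caliper is moved more than 2 cm (distance of any of marker, weight, tin, cal from where it was at the start of the episode above 0.02 m).
It also fails if it takes over 64 s, if anything falls off the work surface, if the arm or the gripper's body presses on something with over 40 N, if the wrist force passes 120 N, or if a joint passes its speed limit or range.

## Working session

There is one attempt and no reset: what is moved stays moved. The work goes in short steps, Python scripts to look and compute and a tool call to move; the robot and the scene stay as the last step left them, time stands still between calls to the robot, and variables do not carry over. Pictures are saved under pics/ and viewed, and the job is handed in when it is done.

Besides the shell and the picture viewer there is one more tool, called after "Request:" as name(argument=value, ...), one argument or row to a line, values as JSON. apply_moves: Moves the arm, as the interface text tells. Its arguments: {"type":"object","properties":{"motion":{"type":"string"}},"required":["motion"]}

```bash
ls; mkdir -p pics
python3 - <<'E'
from rig import bot
import cv2
for n in("scene","top"):
    im=bot.capture(n); cv2.imwrite(f"pics/{n}0.png",im[:,:,::-1]); print(n,bot.get_calibration(n))
print(bot.read_state(), bot.pinch_z)
for o in ("tray","panel","stand","lifter","marker","weight","tin","cal"):
    for c in("scene","top"):
        print(o,c,[( [round(v,3) for v in d["point"]],round(d["p"],2)) for d in bot.find_in(o,c)][:4])
E
```

```text
pics
scene {'fx': 493.8048069920547, 'fy': 493.8048069920547, 'cx': 278.783205750554, 'cy': 211.4940187940558, 'rvec': array([ 0.78140478, -2.35720393,  1.31294858]), 'tvec': array([0.4240815 , 0.26053572, 0.93533073])}
top {'fx': 530.103530274463, 'fy': 530.103530274463, 'cx': 279.2055234875668, 'cy': 213.23823229818842, 'rvec': array([ 2.2075095 , -2.14810147,  0.07487514]), 'tvec': array([-0.02901447,  0.57064247,  1.65493651])}
{'time_s': 0.1, 'joint_positions': array([-7.66886089e+01,  3.02729902e+01,  8.21498574e+01, -9.15194842e-04,
        6.76884198e+01, -1.02280522e+01]), 'qvel': array([ 0.02090693, -0.15070031, -0.22434916,  0.03832884,  0.05985784,
        0.09631712]), 'tau': array([ 1.41066571e-04, -4.40984094e+01, -1.77151000e+01,  6.35580369e-02,
        5.33945533e-02, -4.86177225e-05]), 'position': array([ 0.24947311, -0.57232985,  0.22167193]), 'tcp_rot': array([[ 9.16783000e-01,  3.99385424e-01, -4.61508163e-04],
       [ 3.99385554e-01, -9.16781119e-01,  1.88640338e-03],
       [ 3.30300046e-04, -1.91374225e-03, -9.99998114e-01]]), 'force': array([-0.00376624, -0
[... 291 characters left out ...]
, 0.034, 0.009], 0.63)]
panel top [([0.589, 0.035, 0.004], 0.97), ([0.453, -0.23, 0.003], 0.92), ([0.438, -0.07, 0.005], 0.67), ([0.61, -0.126, 0.026], 0.56)]
stand scene [([0.448, 0.292, 0.03], 0.58)]
stand top [([0.456, 0.262, 0.005], 0.7)]
lifter scene [([0.465, 0.282, 0.082], 0.8)]
lifter top [([0.487, 0.285, 0.029], 0.59)]
marker scene [([0.396, 0.12, 0.01], 0.64)]
marker top [([0.401, 0.117, 0.015], 0.68)]
weight scene [([0.686, 0.155, 0.023], 0.63)]
weight top [([0.687, 0.142, 0.026], 0.52)]
tin scene [([0.663, -0.316, 0.048], 0.58)]
tin top [([0.668, -0.33, 0.075], 0.77)]
cal scene [([0.507, -0.328, 0.007], 0.66), ([0.466, 0.285, 0.076], 0.26)]
cal top [([0.487, -0.34, 0.009], 0.92)]
```

View pics/scene0.png

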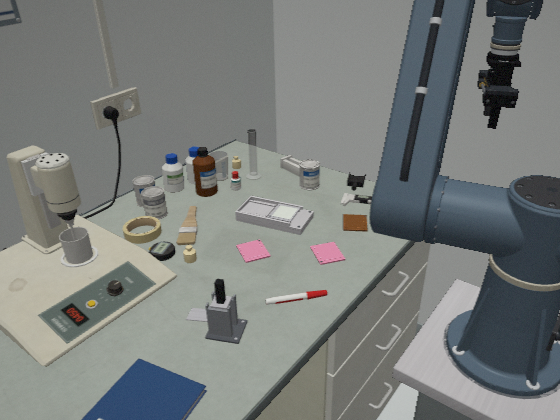

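View pics/top0.png

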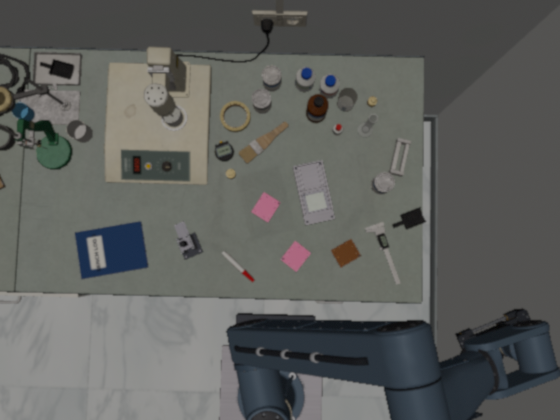

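Run:
```python
import cv2,numpy as np
t=cv2.imread("pics/top0.png"); s=cv2.imread("pics/scene0.png")
f=lambda im,x,y,w,h,k:cv2.resize(im[y:y+h,x:x+w],None,fx=k,fy=k,interpolation=cv2.INTER_CUBIC)
cv2.imwrite("pics/a.png",np.hstack([f(t,285,150,55,80,7),f(t,165,215,55,80,7)]))
cv2.imwrite("pics/b.png",f(s,225,185,100,55,8))
cv2.imwrite("pics/c.png",f(s,180,270,80,75,8))
```

```text
(no output)
```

View pics/a.png

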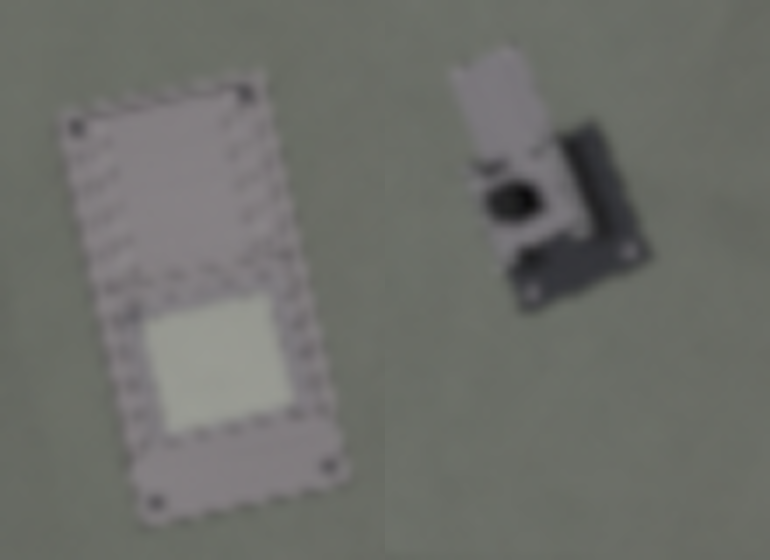

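View pics/b.png

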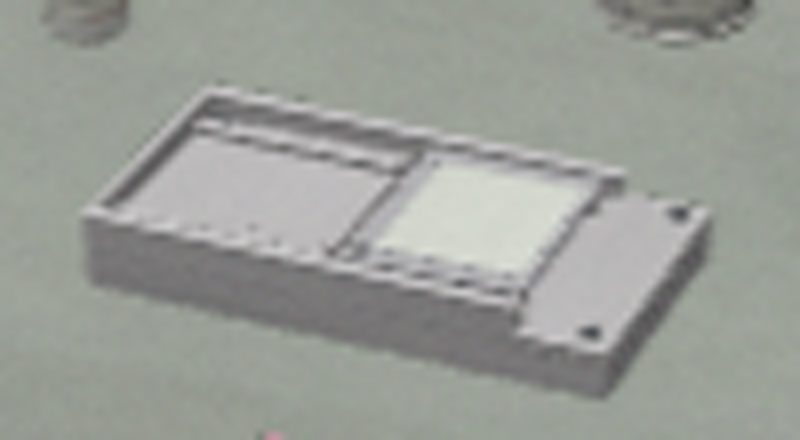

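View pics/c.png

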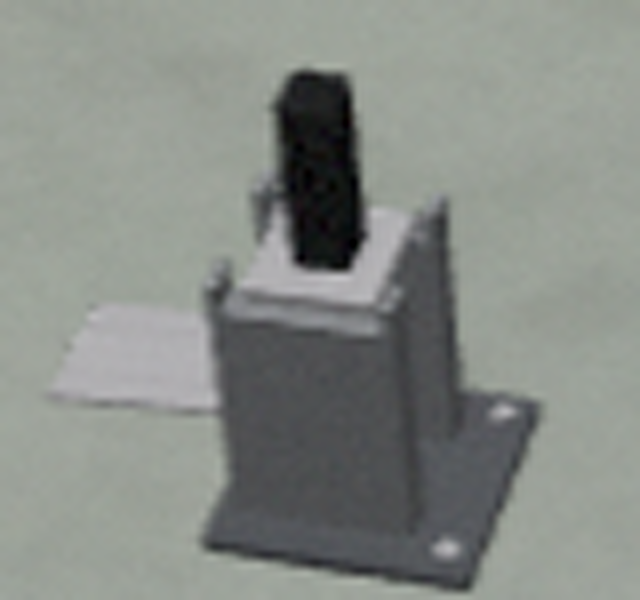

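```bash
cat > h.py <<'E'
import cv2,numpy as np
from scipy.optimize import least_squares
from scipy.spatial.transform import Rotation as R
import rig
cal={n:rig.bot.get_calibration(n) for n in("scene","top")}
def proj(n,P):
    c=cal[n]; P=np.asarray(P,float).reshape(-1,3)
    q=(cv2.Rodrigues(c["rvec"])[0]@P.T).T+c["tvec"]
    return np.c_[c["fx"]*q[:,0]/q[:,2]+c["cx"],c["fy"]*q[:,1]/q[:,2]+c["cy"]]
def tf(p,L): # p=x,y,yaw ; L mm
    L=np.asarray(L,float).reshape(-1,3)/1000; c,s=np.cos(p[2]),np.sin(p[2])
    return np.c_[p[0]+c*L[:,0]-s*L[:,1],p[1]+s*L[:,0]+c*L[:,1],L[:,2]]
def fit(obs,p0,joint=True):
    def r(p): return np.concatenate([(proj(n,tf(p,[o[0] for o in l]))-np.array([o[1] for o in l])).ravel() for n,l in obs.items()])
    s=least_squares(r,p0,loss="soft_l1"); return s.x,r(s.x)
def crop(l,ox,oy,k): return [(a,((b[0]+.5)/k-.5+ox,(b[1]+.5)/k-.5+oy)) for a,b in l]
E
cat > f.py <<'E'
from h import *
T=crop([((96,48,30),(62,112)),((96,-48,30),(265,70)),((-95,48,20),(143,524)),((-95,-48,20),(352,480))],285,150,7)
S=crop([((-95,-48,20),(712,208)),((-95,48,20),(608,352)),((96,48,30),(85,215)),((96,-48,30),(212,88)),((-95,48,0),(606,398)),((96,48,0),(90,282)),((-64,48,30),(520,298)),((-64,-48,30),(625,172))],225,185,8)
for o in({"top":T},{"scene":S},{"top":T,"scene":S}):
    x,r=fit(o,[.65,-.1,0.]); print("tray",x.round(4),np.degrees(x[2]).round(2),np.abs(r).max().round(2)); 
T=crop([((0,0,126),(514-385,202))],165,215,7)
c="scene"
# stand: cheek tops with collar; base plate unknown
S=crop([((8,8,126),(278,96)),((-8,8,126),(350+0,100)),((-8,8,77),(352,268)),((8,8,77),(294,264)),((-17,17,77),(378,302)),((17,17,77),(232,292)),((-20,22,72),(392,318))],180,270,8)
T+=crop([((98-26*0,17,28),(452-385,72)) if 0 else ((72,17,27.8),(454-385,72)),((72,-17,27.8),(516-385,46))],165,215,7)
S+=crop([((72,17,27.8),(50,398)),((72,-17,27.8),(96,306))],180,270,8)
for o in({"top":T},{"scene":S},{"top":T,"scene":S}):
    x,r=fit(o,[.45,.285,0.2]); print("stand",x.round(4),np.degrees(x[2]).round(2),r.round(1));
E
python3 f.py; python3 -c "
from h import *
for n in cal:
  c=cal[n];print(n,-cv2.Rodrigues(c['rvec'])[0].T@c['tvec'])"
```

```text
tray [ 0.6412 -0.1216  0.2286] 13.1 0.42
tray [ 0.6363 -0.1167  0.2348] 13.46 1.06
tray [ 0.6391 -0.12    0.231 ] 13.23 1.85
stand [0.4668 0.2683 0.4769] 27.33 [-0.2 -0.3 -0.3  0.7  0.6 -0.3]
stand [0.464  0.2723 0.4515] 25.87 [-0.6  0.4 -1.4  0.8  0.4 -0.3 -0.3 -0.8  0.3 -0.8  1.5 -1.7 -0.4  1.1
  0.2  0.4  0.3  0.3]
stand [0.4646 0.2717 0.4484] 25.69 [-1.4  0.4 -0.9  0.9  0.1  0.2 -0.6  0.1 -1.4  0.6  0.4 -0.6 -0.3 -1.1
  0.3 -1.1  1.5 -2.1 -0.5  0.8  0.2  0.   0.4 -0. ]
scene [-0.07720074  0.77532928  0.71796385]
top [ 0.44217641 -0.02932961  1.6937855 ]
```

```bash
cat > ov.py <<'E'
from h import *
def box(x0,x1,y0,y1,z0,z1):
    P=[(x,y,z) for x in(x0,x1) for y in(y0,y1) for z in(z0,z1)]
    return [(P[i],P[j]) for i in range(8) for j in range(i+1,8) if sum(a!=b for a,b in zip(P[i],P[j]))==1]
def rect(x0,x1,y0,y1,z): 
    return [((x0,y0,z),(x1,y0,z)),((x1,y0,z),(x1,y1,z)),((x1,y1,z),(x0,y1,z)),((x0,y1,z),(x0,y0,z))]
TRAY=rect(-95,96,-48,48,0)+rect(-64,96,-48,48,30)+rect(-64,92,-42,42,30)+rect(-95,0,-48,48,20)+rect(0,14,-42,42,20)
LIFT=box(-8,8,-8,8,77,126)+box(-17,17,-17,17,72,77)+rect(20,72,-17,17,29)+box(-20,20,12,22,0,72)+box(-20,20,-22,-12,0,72)
def overlay(fn,n,p,segs,ox,oy,w,h,k,out):
    im=cv2.imread(fn); im=cv2.resize(im[oy:oy+h,ox:ox+w],None,fx=k,fy=k,interpolation=cv2.INTER_CUBIC); raw=im.copy()
    im=cv2.convertScaleAbs(im,alpha=1.3)
    for a,b in segs:
        q=((proj(n,tf(p,[a,b]))+.5-[ox,oy])*k-.5).round().astype(int)
        cv2.line(im,tuple(map(int,q[0])),tuple(map(int,q[1])),(0,0,255),1,cv2.LINE_AA)
    cv2.imwrite(out,im); return im
if __name__=="__main__":
    a=overlay("pics/top0.png","top",[.6412,-.1216,.2286],TRAY,285,150,55,80,7,"pics/o1.png")
    b=overlay("pics/top0.png","top",[.4668,.2683,.4769],LIFT,165,215,55,80,7,"pics/o2.png")
    cv2.imwrite("pics/o12.png",np.hstack([a,b]))
    overlay("pics/scene0.png","scene",[.6363,-.1167,.2348],TRAY,225,185,100,55,8,"pics/o3.png")
    overlay("pics/scene0.png","scene",[.464,.2723,.4515],LIFT,180,270,80,75,8,"pics/o4.png")
E
python3 ov.py
```

```text
(no output)
```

View pics/o12.png

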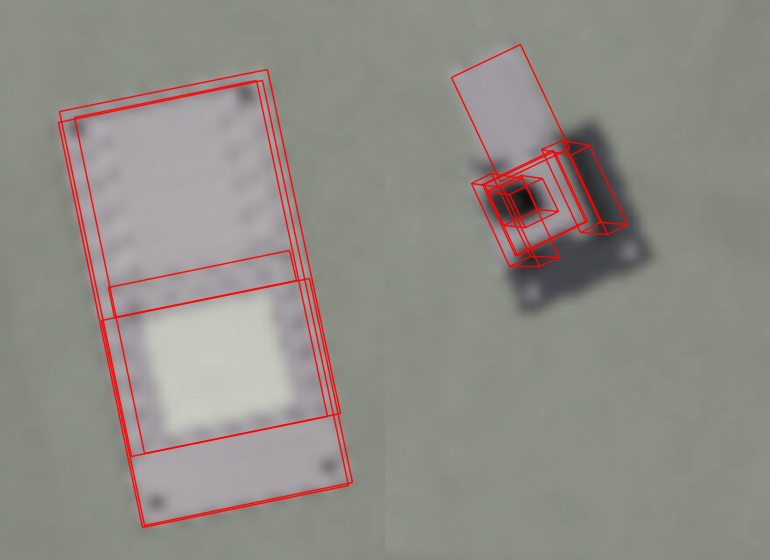

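View pics/o3.png

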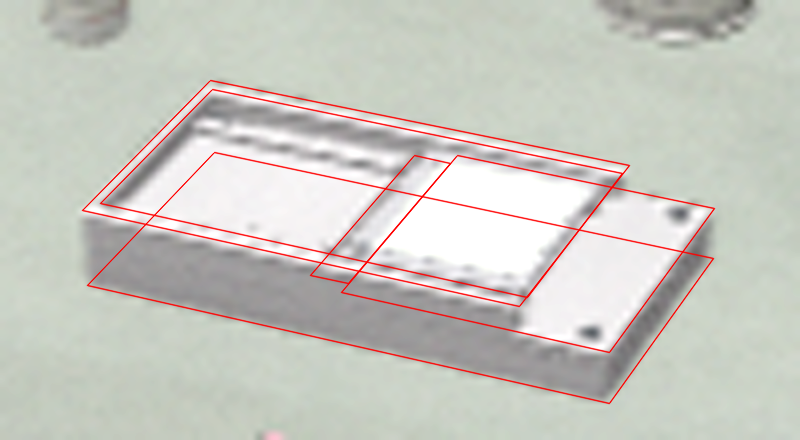

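View pics/o4.png

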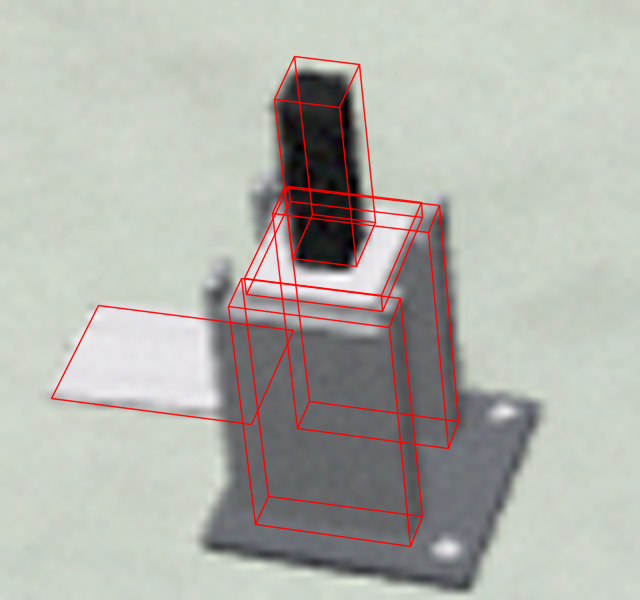

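```bash
cat > g.py <<'E'
from h import *
import h
TT=crop([((96,48,30),(62,112)),((96,-48,30),(265,70)),((-95,48,20),(143,524)),((-95,-48,20),(352,480))],285,150,7)
TS=crop([((-95,-48,20),(712,208)),((-95,48,20),(608,352)),((96,48,30),(85,215)),((96,-48,30),(212,88)),((-95,48,0),(606,398)),((96,48,0),(90,282)),((-64,48,30),(520,298)),((-64,-48,30),(625,172))],225,185,8)
ST=crop([((0,0,126),(129,200))],165,215,7)
SS=crop([((0,0,126),(316,88)),((-8,8,77),(352,268)),((8,8,77),(294,264)),((-17,17,77),(378,302)),((17,17,77),(234,292)),((-17,-17,77),(420,211))],180,270,8)
BT=crop([((72,17),(454-385,72)),((72,-17),(516-385,46))],165,215,7)
BS=crop([((72,17),(50,398)),((72,-17),(96,306))],180,270,8)
def P(n,Q,d):
    c=cal[n]; q=(cv2.Rodrigues(c["rvec"])[0]@Q.T).T+c["tvec"]; m=q.mean(0)
    q=(cv2.Rodrigues(d[:3])[0]@(q).T).T+d[3:]
    return np.c_[c["fx"]*q[:,0]/q[:,2]+c["cx"],c["fy"]*q[:,1]/q[:,2]+c["cy"]]
def res(v,full=False):
    t,s,zb,dt,ds=v[:3],v[3:6],v[6],v[7:13],v[13:19]; o=[]
    for p,n,d,l in((t,"top",dt,TT),(t,"scene",ds,TS),(s,"top",dt,ST),(s,"scene",ds,SS)):
        o.append((P(n,tf(p,[a for a,_ in l]),d)-[b for _,b in l]).ravel()/.5)
    for n,d,l in(("top",dt,BT),("scene",ds,BS)):
        o.append((P(n,tf(s,[a+(zb*100,) for a,_ in l]),d)-[b for _,b in l]).ravel()/.5)
    if full: return o
    for d in(dt,ds): o+= [d[:3]/.0015,d[3:]/.002]
    return np.concatenate(o)
s=least_squares(res,np.r_[.64,-.12,.23,.465,.27,.45,.28,np.zeros(12)],loss="soft_l1",x_scale=np.r_[np.ones(7)*.01,np.ones(12)*.002])
J=np.linalg.pinv(s.jac.T@s.jac); sd=np.sqrt(np.diag(J))
print("tray",s.x[:3].round(4),sd[:3].round(4)); print("stand",s.x[3:6].round(4),sd[3:6].round(4),"blade top z mm",s.x[6]*100,sd[6]*100)
print(s.x[7:].round(4)); print([ (o*.5).round(1) for o in res(s.x,True)])
np.save("fit.npy",s.x)
E
python3 g.py
```

```text
tray [ 0.6402 -0.1208  0.2324] [0.0025 0.0027 0.0062]
stand [0.4659 0.2715 0.4473] [0.0023 0.0023 0.0154] blade top z mm 30.70735355695272 1.410065187117019
[ 0.0003  0.0004 -0.0002  0.0005 -0.0003  0.0009 -0.0011  0.0004 -0.0002
  0.      0.0017  0.0001]
[array([-0.4, -0. ,  0.2, -0.2,  0.4,  0.2,  0.2,  0.3]), array([ 0.1,  0.1, -0.1,  0. , -0.3, -0.6, -0.1, -0.9,  0.2,  0.7, -0.2,
        0.4, -0.2,  1. ,  0.4, -0.7]), array([-0.9,  0. ]), array([-0.1,  0. ,  0.2,  0.5, -0.5,  0. ,  0.1,  0. ,  1.1, -0.9, -0.1,
       -0.3]), array([-0.5,  0.2,  0.5, -0.5]), array([-0.1,  0. ,  0.1, -0. ])]
```

```bash
cat > mv.py <<'E'
# commanded pose bookkeeping: cmd.npy = [x,y,z, yaw, pitch] ; rotation R = Rz(yaw)*diag(1,-1,-1)*Ry_tool(pitch)
import numpy as np,sys,os
from scipy.spatial.transform import Rotation as R
D=np.diag([1.,-1,-1])
def rot(yaw,rv=(0,0,0)): return R.from_euler("z",yaw,degrees=True).as_matrix()@D@R.from_rotvec(rv,degrees=True).as_matrix()
def load():
    if os.path.exists("cmd.npy"): a=np.load("cmd.npy"); return a[:3],a[3:].reshape(3,3)
    return np.array([.25,-.573,.223]),rot(23.537)
def rows(wps,dp=4):
    """wps: list of (pos, yaw, opening), 8 rows"""
    p0,R0=load(); out=[]
    for p,y,o in wps:
        s=R0.T@(np.asarray(p,float)-p0); r=R.from_matrix(R0.T@rot(y)).as_rotvec(degrees=True)
        out.append(np.r_[s.round(dp),r.round(2),o])
    while len(out)<8: out.append(out[-1].copy())
    L=out[-1]; np.save("nxt.npy",np.r_[p0+R0@L[:3],(R0@R.from_rotvec(L[3:6],degrees=True).as_matrix()).ravel()])
    print("; ".join(" ".join("%g"%(v+0) for v in o) for o in out)); print("->",np.load("nxt.npy")[:3].round(4))
def ok(): os.replace("nxt.npy","cmd.npy")   # after the move was made
def lin(a,b,n): return [np.asarray(a)+(np.asarray(b)-a)*(i+1)/n for i in range(n)]
E
python3 - <<'E'
from mv import *
p,_=load()
w=lin(p,[.45,-.2,.22],8); ys=np.linspace(23.537,25.6,9)[1:]
rows([(a,y,.087) for a,y in zip(w,ys)])
E
```

```text
0.0415 -0.0328 0.0004 0 0 -0.26 0.087; 0.0831 -0.0655 0.0008 0 0 -0.52 0.087; 0.1246 -0.0983 0.0011 0 0 -0.77 0.087; 0.1662 -0.131 0.0015 0 0 -1.03 0.087; 0.2077 -0.1638 0.0019 0 0 -1.29 0.087; 0.2492 -0.1966 0.0023 0 0 -1.55 0.087; 0.2908 -0.2293 0.0026 0 0 -1.81 0.087; 0.3323 -0.2621 0.003 0 0 -2.06 0.087
-> [ 0.45 -0.2   0.22]
```

Request:
apply_moves(
  motion="0.0415 -0.0328 0.0004 0 0 -0.26 0.087; 0.0831 -0.0655 0.0008 0 0 -0.52 0.087; 0.1246 -0.0983 0.0011 0 0 -0.77 0.087; 0.1662 -0.131 0.0015 0 0 -1.03 0.087; 0.2077 -0.1638 0.0019 0 0 -1.29 0.087; 0.2492 -0.1966 0.0023 0 0 -1.55 0.087; 0.2908 -0.2293 0.0026 0 0 -1.81 0.087; 0.3323 -0.2621 0.003 0 0 -2.06 0.087",
)

```text
time_s: 1.9
position: [0.4504, -0.1986, 0.2199]
tcp_rot: [[0.902, 0.432, 0.001], [0.432, -0.902, -0.001], [0.0, 0.001, -1.0]]
force: [1.0, -0.3, 0.5]
opening: 1.0
```

Run:
```python
from mv import *
ok()
p,_=load()
w=lin(p,[.466,.2715,.20],8)
rows([(a,25.6,.087) for a in w])
```

```text
0.0273 -0.0523 0.0025 0 0 0 0.087; 0.0545 -0.1046 0.005 0 0 0 0.087; 0.0818 -0.1569 0.0075 0 0 0 0.087; 0.1091 -0.2092 0.01 0 0 0 0.087; 0.1363 -0.2614 0.0125 0 0 0 0.087; 0.1636 -0.3137 0.015 0 0 0 0.087; 0.1909 -0.366 0.0175 0 0 0 0.087; 0.2182 -0.4183 0.02 0 0 0 0.087
-> [0.466  0.2715 0.2   ]
```

Request:
apply_moves(
  motion="0.0273 -0.0523 0.0025 0 0 0 0.087; 0.0545 -0.1046 0.005 0 0 0 0.087; 0.0818 -0.1569 0.0075 0 0 0 0.087; 0.1091 -0.2092 0.01 0 0 0 0.087; 0.1363 -0.2614 0.0125 0 0 0 0.087; 0.1636 -0.3137 0.015 0 0 0 0.087; 0.1909 -0.366 0.0175 0 0 0 0.087; 0.2182 -0.4183 0.02 0 0 0 0.087",
)

```text
time_s: 2.9
position: [0.4658, 0.2736, 0.1998]
tcp_rot: [[0.902, 0.432, 0.001], [0.432, -0.902, 0.0], [0.001, 0.0, -1.0]]
force: [1.3, -0.5, 0.4]
opening: 0.999
```

Run:
```python
from mv import *
ok()
p,_=load()
w=lin(p,[.466,.2715,.14],4)
rows([(a,25.6,.087) for a in w])
```

```text
0 0 0.015 0 0 0 0.087; 0 0 0.03 0 0 0 0.087; 0 0 0.045 0 0 0 0.087; 0 0 0.06 0 0 0 0.087; 0 0 0.06 0 0 0 0.087; 0 0 0.06 0 0 0 0.087; 0 0 0.06 0 0 0 0.087; 0 0 0.06 0 0 0 0.087
-> [0.466  0.2715 0.14  ]
```

Request:
apply_moves(
  motion="0 0 0.015 0 0 0 0.087; 0 0 0.03 0 0 0 0.087; 0 0 0.045 0 0 0 0.087; 0 0 0.06 0 0 0 0.087; 0 0 0.06 0 0 0 0.087; 0 0 0.06 0 0 0 0.087; 0 0 0.06 0 0 0 0.087; 0 0 0.06 0 0 0 0.087",
)

```text
time_s: 3.9
position: [0.466, 0.2717, 0.1401]
tcp_rot: [[0.902, 0.432, 0.001], [0.432, -0.902, 0.0], [0.001, 0.0, -1.0]]
force: [-0.4, -0.3, 0.8]
opening: 0.999
```

Run:
```python
from mv import *
ok()
from rig import bot
import cv2
s=bot.capture("scene")[:,:,::-1]; cv2.imwrite("pics/s1.png",s)
t=bot.capture("top")[:,:,::-1]; cv2.imwrite("pics/t1.png",t)
cv2.imwrite("pics/s1c.png",cv2.resize(s[200:345,165:265],None,fx=5.5,fy=5.5,interpolation=cv2.INTER_CUBIC)[:, :])
print(bot.read_state()["position"])
```

```text
[0.46581495 0.27169506 0.13992296]
```

View pics/s1c.png

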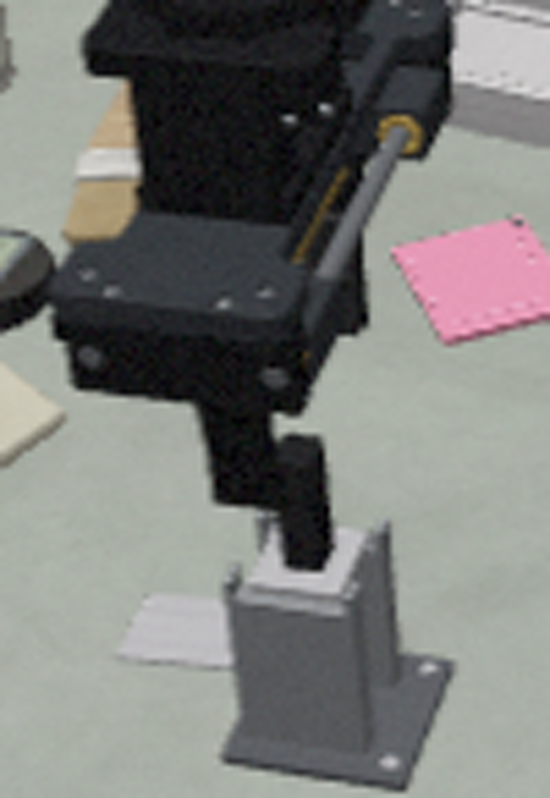

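View pics/t1.png

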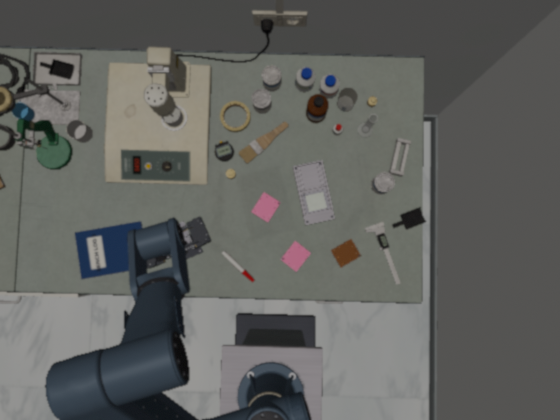

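Run:
```python
from ov import *
fit=np.load("fit.npy")
im=cv2.imread("pics/s1.png"); k=8; ox,oy,w,h=175,260,70,75
im=cv2.resize(im[oy:oy+h,ox:ox+w],None,fx=k,fy=k,interpolation=cv2.INTER_CUBIC); im=cv2.convertScaleAbs(im,alpha=1.8,beta=15)
from g import P
def dr(p,segs,col,d):
    for a,b in segs:
        q=((P("scene",tf(p,[a,b]),d)+.5-[ox,oy])*k-.5).round().astype(int)
        cv2.line(im,tuple(map(int,q[0])),tuple(map(int,q[1])),col,1,cv2.LINE_AA)
yaw=np.radians(25.6)
dr([.4658,.2717,yaw],box(-9.5,9.5,43.5,58.5,140,180),(0,0,255),fit[13:19])
dr([.4658,.2717,yaw],box(-9.5,9.5,-58.5,-43.5,140,180),(0,0,255),fit[13:19])
dr(fit[3:6],box(-8,8,-8,8,77,126)+box(-17,17,-17,17,72,77),(0,255,255),fit[13:19])
cv2.imwrite("pics/o5.png",im)
```

```text
tray [ 0.6402 -0.1208  0.2324] [0.0025 0.0027 0.0062]
stand [0.4659 0.2715 0.4473] [0.0023 0.0023 0.0154] blade top z mm 30.70735355695272 1.410065187117019
[ 0.0003  0.0004 -0.0002  0.0005 -0.0003  0.0009 -0.0011  0.0004 -0.0002
  0.      0.0017  0.0001]
[array([-0.4, -0. ,  0.2, -0.2,  0.4,  0.2,  0.2,  0.3]), array([ 0.1,  0.1, -0.1,  0. , -0.3, -0.6, -0.1, -0.9,  0.2,  0.7, -0.2,
        0.4, -0.2,  1. ,  0.4, -0.7]), array([-0.9,  0. ]), array([-0.1,  0. ,  0.2,  0.5, -0.5,  0. ,  0.1,  0. ,  1.1, -0.9, -0.1,
       -0.3]), array([-0.5,  0.2,  0.5, -0.5]), array([-0.1,  0. ,  0.1, -0. ])]
```

View pics/o5.png

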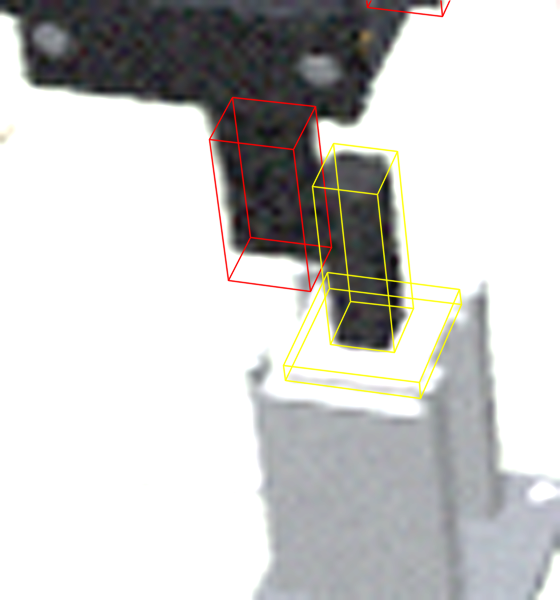

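Request:
apply_moves(
  motion="0 0 0.015 0 0 0 0.087; 0 0 0.03 0 0 0 0.087; 0 0 0.045 0 0 0 0.07; 0 0 0.053 0 0 0 0.05; 0 0 0.053 0 0 0 0.035; 0 0 0.053 0 0 0 0.026; 0 0 0.053 0 0 0 0.026; 0 0 0.053 0 0 0 0.026",
)

```text
time_s: 5.0
position: [0.4659, 0.2716, 0.087]
tcp_rot: [[0.902, 0.432, 0.001], [0.432, -0.902, 0.0], [0.001, 0.0, -1.0]]
force: [-0.0, -0.5, 0.3]
opening: 0.403
```

Run:
```python
from mv import *
p,Rm=load(); np.save("cmd.npy",np.r_[p+Rm@[0,0,.053],Rm.ravel()])
from rig import bot
import cv2
s=bot.capture("scene")[:,:,::-1]; cv2.imwrite("pics/s2.png",s)
cv2.imwrite("pics/s2c.png",cv2.convertScaleAbs(cv2.resize(s[270:345,185:250],None,fx=8,fy=8,interpolation=cv2.INTER_CUBIC),alpha=2,beta=10))
st=bot.read_state();print(st["position"],st["opening"]*87)
```

```text
[0.46588063 0.27163537 0.0869541 ] 31.688375281952126
```

View pics/s2c.png

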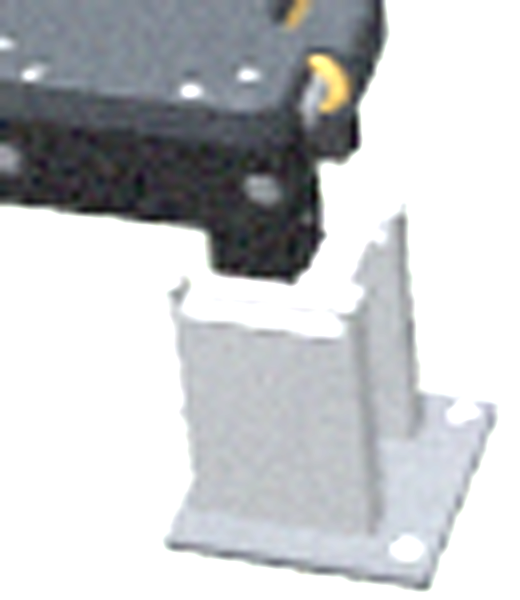

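Request:
apply_moves(
  motion="0 0 0 0 0 0 0.022; 0 0 0 0 0 0 0.018; 0 0 0 0 0 0 0.014; 0 0 0 0 0 0 0.01; 0 0 0 0 0 0 0.005; 0 0 0 0 0 0 0; 0 0 0 0 0 0 0; 0 0 0 0 0 0 0",
)

```text
time_s: 6.05
position: [0.4656, 0.2717, 0.0866]
tcp_rot: [[0.902, 0.432, -0.0], [0.432, -0.902, 0.0], [0.0, -0.0, -1.0]]
force: [-1.6, 2.5, 3.8]
opening: 0.18
```

Run:
```python
from rig import bot
import numpy as np
for i in range(3):
    s=bot.read_state();print(s["position"].round(4),s["opening"]*87,s["force"].round(2),s["moment"].round(3))
```

```text
[0.4656 0.2717 0.0866] 15.675164851201274 [-1.61  2.53  3.83] [ 0.478  0.339 -0.022]
[0.4656 0.2717 0.0866] 15.675164851201274 [-1.61  2.53  3.83] [ 0.478  0.339 -0.022]
[0.4656 0.2717 0.0866] 15.675164851201274 [-1.61  2.53  3.83] [ 0.478  0.339 -0.022]
```

Request:
apply_moves(
  motion="0 0 -0.004 0 0 0 0; 0 0 -0.012 0 0 0 0; 0 0 -0.025 0 0 0 0; 0 0 -0.04 0 0 0 0; 0 0 -0.06 0 0 0 0; 0 0 -0.08 0 0 0 0; 0 0 -0.1 0 0 0 0; 0 0 -0.1 0 0 0 0",
)

```text
time_s: 7.05
position: [0.4671, 0.272, 0.1889]
tcp_rot: [[0.902, 0.432, 0.005], [0.432, -0.902, 0.002], [0.005, 0.001, -1.0]]
force: [0.4, -0.4, -2.0]
opening: 0.181
```

Run:
```python
from mv import *
p,Rm=load(); np.save("cmd.npy",np.r_[p+Rm@[0,0,-.1],Rm.ravel()])
from rig import bot
import cv2
s=bot.capture("scene")[:,:,::-1]; cv2.imwrite("pics/s3.png",s)
t=bot.capture("top")[:,:,::-1]; cv2.imwrite("pics/t3.png",t)
cv2.imwrite("pics/s3c.png",cv2.convertScaleAbs(cv2.resize(s[230:345,165:265],None,fx=5,fy=5,interpolation=cv2.INTER_CUBIC),alpha=2,beta=10))
cv2.imwrite("pics/t3c.png",cv2.convertScaleAbs(cv2.resize(t[205:280,155:225],None,fx=7,fy=7,interpolation=cv2.INTER_CUBIC),alpha=2,beta=10))
st=bot.read_state();print(st["position"],st["opening"]*87,st["force"],st["moment"])
```

```text
[0.4654309  0.27142523 0.18680719] 15.733584560433458 [ 0.25493581  0.22992391 -2.30182194] [-0.05651363  0.04680069  0.02497411]
```

View pics/s3c.png

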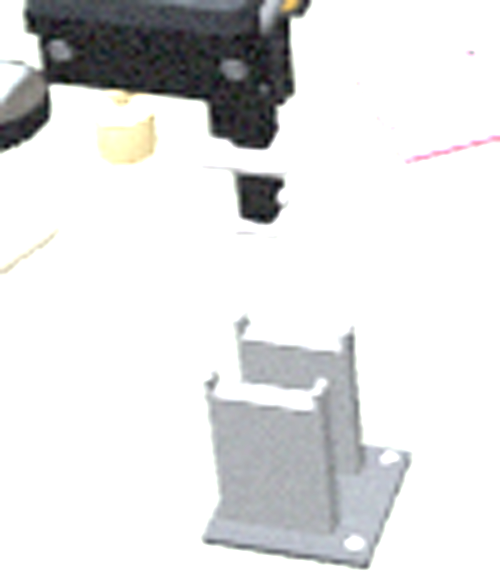

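View pics/t3c.png

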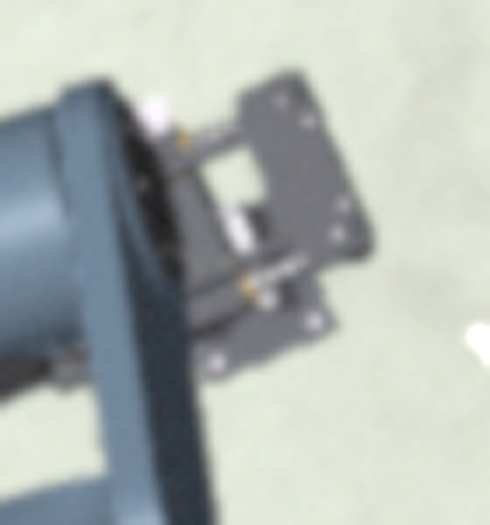

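```bash
cat >> mv.py <<'E'
TX,TY,TW=.6402,-.1208,13.3
def tray(xt,yt=0.): # tip tray coordinates (mm) -> TCP xy
    c,s=np.cos(np.radians(TW)),np.sin(np.radians(TW)); x=(xt-72)/1000; y=yt/1000
    return np.array([TX+c*x-s*y,TY+s*x+c*y])
E
python3 - <<'E'
from mv import *
p,_=load()
e=np.r_[tray(-78),.15]
print(p,e)
w=lin(p,e,8); ys=np.linspace(25.6,TW,9)[1:]
rows([(a,y,0) for a,y in zip(w,ys)])
E
```

```text
[0.46604918 0.2715118  0.187     ] [ 0.49422317 -0.15530746  0.15      ]
-0.0199 0.0496 0.0046 0 0 1.53 0; -0.0397 0.0993 0.0093 0 0 3.07 0; -0.0596 0.1489 0.0139 0 0 4.61 0; -0.0795 0.1986 0.0185 0 0 6.15 0; -0.0994 0.2482 0.0231 0 0 7.68 0; -0.1192 0.2978 0.0277 0 0 9.22 0; -0.1391 0.3475 0.0324 0 0 10.76 0; -0.159 0.3971 0.037 0 0 12.3 0
-> [ 0.4942 -0.1553  0.15  ]
```

Request:
apply_moves(
  motion="-0.0199 0.0496 0.0046 0 0 1.53 0; -0.0397 0.0993 0.0093 0 0 3.07 0; -0.0596 0.1489 0.0139 0 0 4.61 0; -0.0795 0.1986 0.0185 0 0 6.15 0; -0.0994 0.2482 0.0231 0 0 7.68 0; -0.1192 0.2978 0.0277 0 0 9.22 0; -0.1391 0.3475 0.0324 0 0 10.76 0; -0.159 0.3971 0.037 0 0 12.3 0",
)

```text
time_s: 8.15
position: [0.4931, -0.1568, 0.1485]
tcp_rot: [[0.973, 0.229, -0.002], [0.229, -0.973, 0.001], [-0.001, -0.001, -1.0]]
force: [0.7, -0.1, -2.1]
opening: 0.184
```

Run:
```python
from mv import *
ok()
p,_=load()
e=np.r_[tray(-78),.105]
w=lin(p,e,4)
rows([(a,TW,0) for a in w])
```

```text
0 0 0.0113 0 0 0 0; 0 0 0.0225 0 0 0 0; 0 0 0.0338 0 0 0 0; 0 0 0.045 0 0 0 0; 0 0 0.045 0 0 0 0; 0 0 0.045 0 0 0 0; 0 0 0.045 0 0 0 0; 0 0 0.045 0 0 0 0
-> [ 0.4942 -0.1553  0.105 ]
```

Request:
apply_moves(
  motion="0 0 0.011 0 0 0 0; 0 0 0.0225 0 0 0 0; 0 0 0.034 0 0 0 0; 0 0 0.045 0 0 0 0; 0 0 0.045 0 0 0 0; 0 0 0.045 0 0 0 0; 0 0 0.045 0 0 0 0; 0 0 0.045 0 0 0 0",
)

```text
time_s: 9.15
position: [0.4941, -0.1554, 0.105]
tcp_rot: [[0.973, 0.23, 0.001], [0.23, -0.973, -0.0], [0.001, 0.001, -1.0]]
force: [1.0, -0.6, -1.6]
opening: 0.181
```

Run:
```python
from mv import *
ok()
from rig import bot
import cv2
s=bot.capture("scene")[:,:,::-1]; cv2.imwrite("pics/s4.png",s)
t=bot.capture("top")[:,:,::-1]; cv2.imwrite("pics/t4.png",t)
cv2.imwrite("pics/s4c.png",cv2.convertScaleAbs(cv2.resize(s[180:250,230:350],None,fx=6.5,fy=6.5,interpolation=cv2.INTER_CUBIC),alpha=1.2,beta=0))
cv2.imwrite("pics/t4c.png",cv2.convertScaleAbs(cv2.resize(t[150:260,280:350],None,fx=5.4,fy=5.4,interpolation=cv2.INTER_CUBIC),alpha=1.6,beta=0))
st=bot.read_state();print(st["position"],st["opening"]*87,st["force"],st["moment"])
```

```text
[ 0.49399622 -0.15542023  0.1048518 ] 15.512360842837749 [ 0.37805161 -0.14554979 -2.46461141] [ 0.00635583  0.02106615 -0.03984797]
```

View pics/s4c.png

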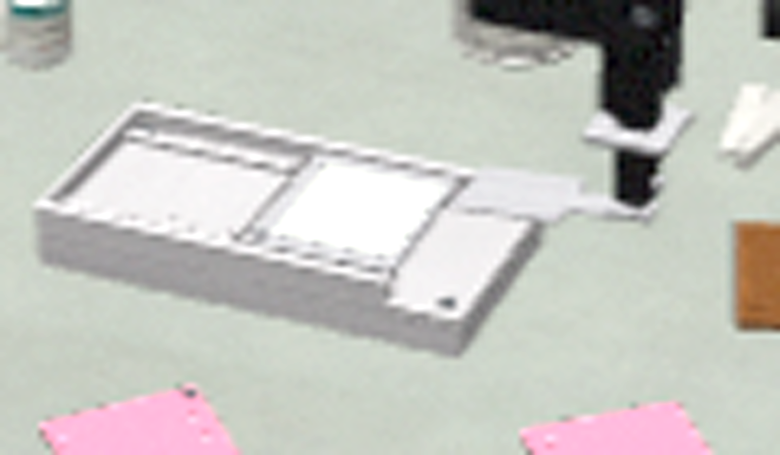

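View pics/t4c.png

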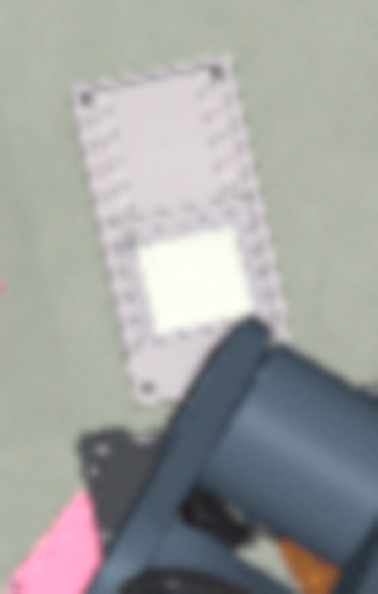

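```bash
cat > ov2.py <<'E'
from ov import *
import contextlib,io
with contextlib.redirect_stdout(io.StringIO()): from g import P
fit=np.load("fit.npy")
def show(fn,out,lp,oz,zt,ox=230,oy=180,w=120,h=70,k=6.5,d=None,panel=None):
    d=fit[13:19] if d is None else d
    im=cv2.imread(fn); im=cv2.resize(im[oy:oy+h,ox:ox+w],None,fx=k,fy=k,interpolation=cv2.INTER_CUBIC)
    def dr(p,segs,col):
        for a,b in segs:
            q=((P("scene",tf(p,[a,b]),d)+.5-[ox,oy])*k-.5).round().astype(int)
            cv2.line(im,tuple(map(int,q[0])),tuple(map(int,q[1])),col,1,cv2.LINE_AA)
    dr(fit[:3],TRAY,(0,0,255))
    z=oz*1000
    t=np.tan(np.radians(4))
    B=[(72,17,z+zt+1.8),(72,-17,z+zt+1.8),(25,-17,z+zt+1.8+47*t),(25,17,z+zt+1.8+47*t)]
    dr(lp,box(-8,8,-8,8,z+16,z+60)+box(-17,17,-17,17,z+46,z+51)+[(B[i],B[(i+1)%4]) for i in range(4)],(255,0,0))
    cv2.imwrite(out,im)
E
python3 - <<'E'
from ov2 import *
show("pics/s4.png","pics/o6.png",[.494,-.1554,np.radians(13.3)],.1049-.0606,2.9)
E
```

```text
(no output)
```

View pics/o6.png

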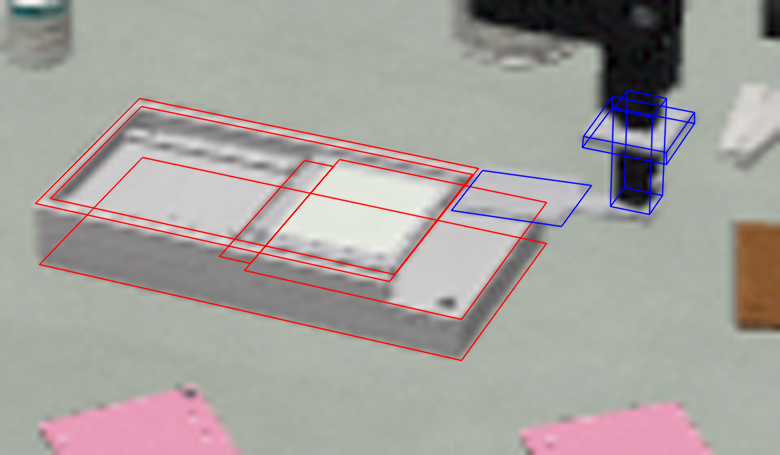

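Request:
apply_moves(
  motion="0 0 0.004 0 0 0 0; 0 0 0.008 0 0 0 0; 0 0 0.012 0 0 0 0; 0 0 0.016 0 0 0 0; 0 0 0.019 0 0 0 0; 0 0 0.022 0 0 0 0; 0 0 0.022 0 0 0 0; 0 0 0.022 0 0 0 0",
)

```text
time_s: 10.25
position: [0.4939, -0.1553, 0.0826]
tcp_rot: [[0.973, 0.23, 0.0], [0.23, -0.973, -0.0], [0.0, 0.0, -1.0]]
force: [-0.0, 0.4, -1.9]
opening: 0.185
```

Run:
```python
from mv import *
p,Rm=load(); np.save("cmd.npy",np.r_[p+Rm@[0,0,.022],Rm.ravel()]); print(load()[0])
from rig import bot
st=bot.read_state();print(st["position"],st["force"],st["moment"])
bot.capture("top")
st=bot.read_state();print(st["position"],st["force"],st["moment"])
```

```text
[ 0.49421671 -0.15530901  0.083     ]
[ 0.49389856 -0.15532967  0.0826214 ] [-0.0284287   0.43678596 -1.93839766] [0.03740909 0.04334399 0.05653899]
[ 0.49393876 -0.15531545  0.08265106] [-0.02636919  0.48290378 -1.68617137] [ 0.04958556  0.02940097 -0.03751131]
```

Request:
apply_moves(
  motion="0 0 0.0005 0 0 0 0; 0 0 0.001 0 0 0 0; 0 0 0.0015 0 0 0 0; 0 0 0.002 0 0 0 0; 0 0 0.0025 0 0 0 0; 0 0 0.003 0 0 0 0; 0 0 0.003 0 0 0 0; 0 0 0.003 0 0 0 0",
)

```text
time_s: 11.3
position: [0.4938, -0.1553, 0.0796]
tcp_rot: [[0.973, 0.23, -0.0], [0.23, -0.973, 0.0], [-0.0, -0.0, -1.0]]
force: [0.4, 0.0, -1.6]
opening: 0.181
```

Request:
apply_moves(
  motion="0 0 0.0004 0 0 0 0; 0 0 0.0008 0 0 0 0; 0 0 0.001 0 0 0 0; 0 0 0.0012 0 0 0 0; 0 0 0.0015 0 0 0 0; 0 0 0.0015 0 0 0 0; 0 0 0.0015 0 0 0 0; 0 0 0.0015 0 0 0 0",
)

```text
time_s: 12.3
position: [0.4939, -0.1553, 0.0781]
tcp_rot: [[0.973, 0.23, 0.0], [0.23, -0.973, -0.0], [0.0, 0.0, -1.0]]
force: [-0.5, -0.8, -2.0]
opening: 0.181
```

Request:
apply_moves(
  motion="0 0 0.0004 0 0 0 0; 0 0 0.0008 0 0 0 0; 0 0 0.001 0 0 0 0; 0 0 0.0012 0 0 0 0; 0 0 0.0015 0 0 0 0; 0 0 0.0015 0 0 0 0; 0 0 0.0015 0 0 0 0; 0 0 0.0015 0 0 0 0",
)

```text
time_s: 13.3
position: [0.4938, -0.1553, 0.0766]
tcp_rot: [[0.973, 0.23, -0.0], [0.23, -0.973, -0.0], [-0.0, -0.0, -1.0]]
force: [-0.8, -0.6, -1.5]
opening: 0.181
```

Request:
apply_moves(
  motion="0 0 0.0004 0 0 0 0; 0 0 0.0008 0 0 0 0; 0 0 0.001 0 0 0 0; 0 0 0.0012 0 0 0 0; 0 0 0.0015 0 0 0 0; 0 0 0.0015 0 0 0 0; 0 0 0.0015 0 0 0 0; 0 0 0.0015 0 0 0 0",
)

```text
time_s: 14.3
position: [0.4937, -0.1553, 0.0751]
tcp_rot: [[0.973, 0.23, -0.0], [0.23, -0.973, 0.0], [-0.0, -0.0, -1.0]]
force: [-2.8, 0.0, 2.4]
opening: 0.179
```

Run:
```python
from mv import *
p,Rm=load(); np.save("cmd.npy",np.r_[p+Rm@[0,0,.0075],Rm.ravel()]); print(load()[0])
from rig import bot
import cv2
st=bot.read_state();print(st["position"],st["force"],st["moment"])
s=bot.capture("scene")[:,:,::-1]; cv2.imwrite("pics/s5.png",s)
st=bot.read_state();print(st["position"],st["force"],st["moment"])
from ov2 import *
show("pics/s5.png","pics/o7.png",[.494,-.1553,np.radians(13.3)],st["position"][2]-.0606,2.9,280,190,70,45,11)
im=cv2.imread("pics/s5.png")[190:235,280:350]; cv2.imwrite("pics/s5c.png",cv2.resize(im,None,fx=11,fy=11,interpolation=cv2.INTER_CUBIC))
```

```text
[ 0.49421671 -0.15530901  0.0755    ]
[ 0.49371659 -0.15527002  0.0750799 ] [-2.80792626  0.03257969  2.43783354] [-0.11441976  0.31947849  0.04837739]
[ 0.49370419 -0.15529788  0.07506956] [-2.71969484 -1.14262472  1.92124819] [-0.00165664  0.32739638  0.0183753 ]
```

View pics/o7.png

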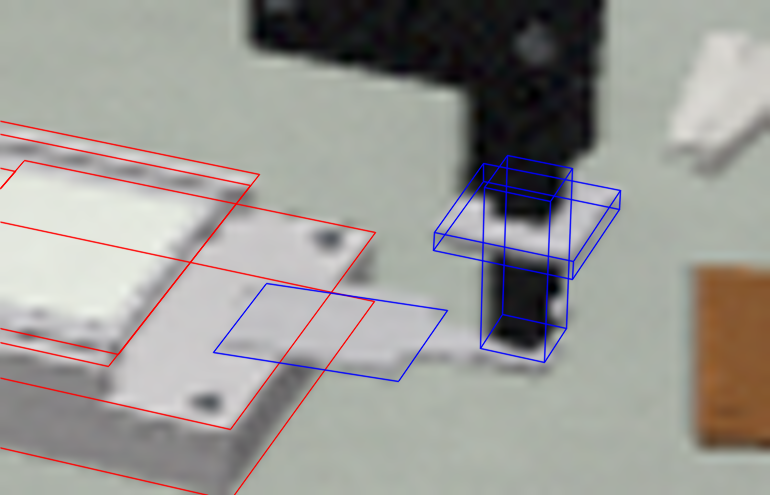

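View pics/s5c.png

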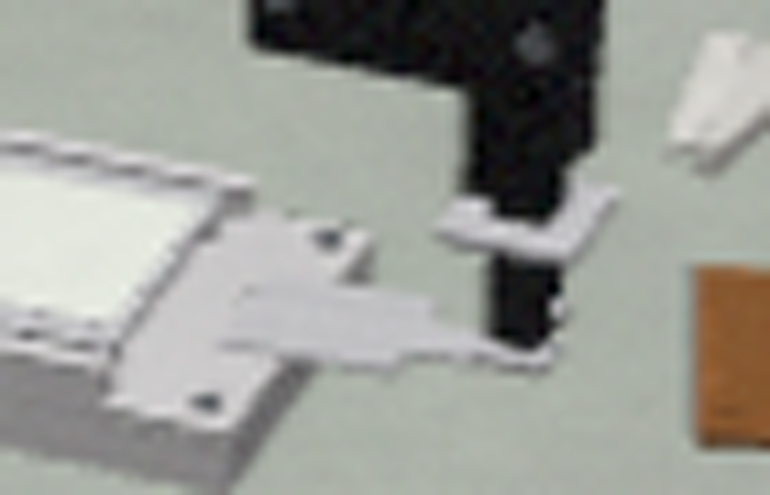

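Request:
apply_moves(
  motion="0 0 -0.002 0 0 0 0; 0 0 -0.002 0 0 0 0; 0.004 0 -0.002 0 0 0 0; 0.008 0 -0.002 0 0 0 0; 0.012 0 -0.002 0 0 0 0; 0.016 0 -0.002 0 0 0 0; 0.02 0 -0.002 0 0 0 0; 0.024 0 -0.002 0 0 0 0",
)

```text
time_s: 15.35
position: [0.5174, -0.1497, 0.077]
tcp_rot: [[0.973, 0.23, -0.0], [0.23, -0.973, 0.0], [-0.0, -0.0, -1.0]]
force: [-1.0, 0.1, -1.7]
opening: 0.179
```

Run:
```python
from mv import *
p,Rm=load(); np.save("cmd.npy",np.r_[p+Rm@[.024,0,-.002],Rm.ravel()]); print(load()[0])
from rig import bot
import cv2
s=bot.capture("scene")[:,:,::-1]; cv2.imwrite("pics/s6.png",s)
st=bot.read_state();print(st["position"],st["force"],st["moment"])
im=s[180:235,260:340]; cv2.imwrite("pics/s6c.png",cv2.resize(im,None,fx=9.5,fy=9.5,interpolation=cv2.INTER_CUBIC))
```

```text
[ 0.51757329 -0.14978903  0.0775    ]
[ 0.51812159 -0.14974972  0.07711041] [ 0.62466868 -0.69724773 -2.297673  ] [ 0.0324927   0.02131592 -0.02646866]
```

View pics/s6c.png

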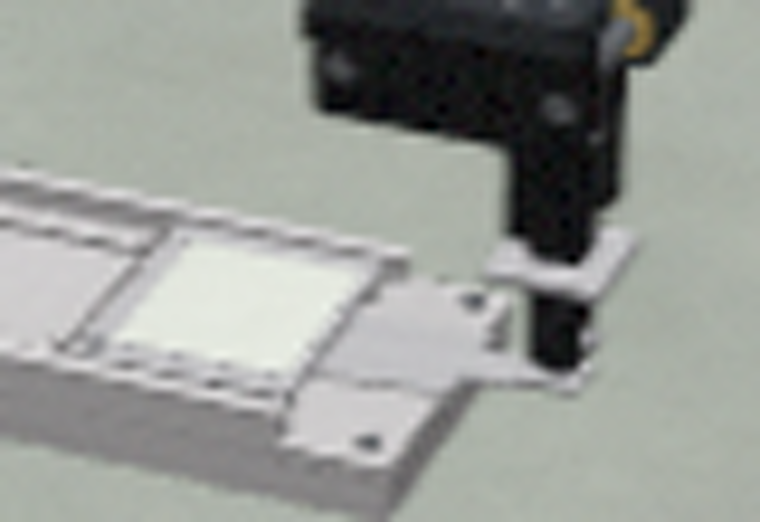

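Request:
apply_moves(
  motion="0.002 0 0 0 0 0 0; 0.004 0 0 0 0 0 0; 0.006 0 0 0 0 0 0; 0.008 0 0 0 0 0 0; 0.01 0 0 0 0 0 0; 0.012 0 0 0 0 0 0; 0.014 0 0 0 0 0 0; 0.014 0 0 0 0 0 0",
)

```text
time_s: 16.4
position: [0.531, -0.1465, 0.077]
tcp_rot: [[0.973, 0.23, 0.0], [0.23, -0.973, -0.0], [0.0, 0.0, -1.0]]
force: [-0.6, 1.0, -1.7]
opening: 0.182
```

Run:
```python
from mv import *
p,Rm=load(); np.save("cmd.npy",np.r_[p+Rm@[.014,0,0],Rm.ravel()]); print(load()[0])
from rig import bot
import cv2
s=bot.capture("scene")[:,:,::-1]; cv2.imwrite("pics/s7.png",s)
st=bot.read_state();print(st["position"],st["force"],st["moment"])
im=s[180:235,260:340]; cv2.imwrite("pics/s7c.png",cv2.resize(im,None,fx=9.5,fy=9.5,interpolation=cv2.INTER_CUBIC))
```

```text
[ 0.53119797 -0.14656905  0.0775    ]
[ 0.53083692 -0.14650307  0.07703664] [ 0.59108108 -0.42320251 -1.74629762] [-0.04499241  0.03428585  0.01821249]
```

View pics/s7c.png

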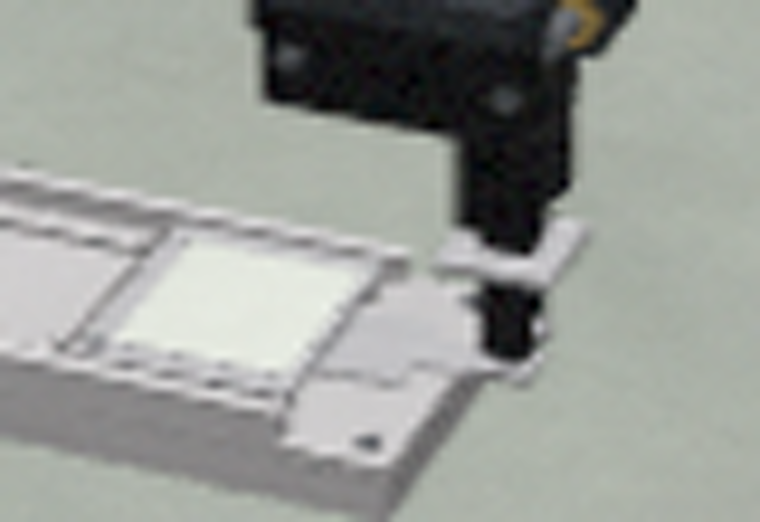

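Request:
apply_moves(
  motion="0.0015 0 -0.002 0 0 0 0; 0.004 0 -0.0045 0 0 0 0; 0.007 0 -0.0075 0 0 0 0; 0.01 0 -0.0105 0 0 0 0; 0.0132 0 -0.014 0 0 0 0; 0.0165 0 -0.0175 0 0 0 0; 0.0187 0 -0.0203 0 0 0 0; 0.0208 0 -0.0232 0 0 0 0",
)

```text
time_s: 17.45
position: [0.5511, -0.1417, 0.1004]
tcp_rot: [[0.973, 0.23, -0.0], [0.23, -0.973, 0.0], [-0.0, -0.0, -1.0]]
force: [0.1, 0.4, -2.3]
opening: 0.181
```

Run:
```python
from mv import *
p,Rm=load(); np.save("cmd.npy",np.r_[p+Rm@[.0208,0,-.0232],Rm.ravel()]); print(load()[0])
from rig import bot
import cv2
s=bot.capture("scene")[:,:,::-1]; cv2.imwrite("pics/s8.png",s)
st=bot.read_state();print(st["position"],st["force"],st["moment"])
im=s[170:235,240:330]; cv2.imwrite("pics/s8c.png",cv2.resize(im,None,fx=8.5,fy=8.5,interpolation=cv2.INTER_CUBIC))
```

```text
[ 0.55144034 -0.14178508  0.1007    ]
[ 0.55159277 -0.14176013  0.10081095] [-0.2018289   0.16823007 -1.98365923] [0.02958178 0.16551074 0.01629263]
```

View pics/s8c.png

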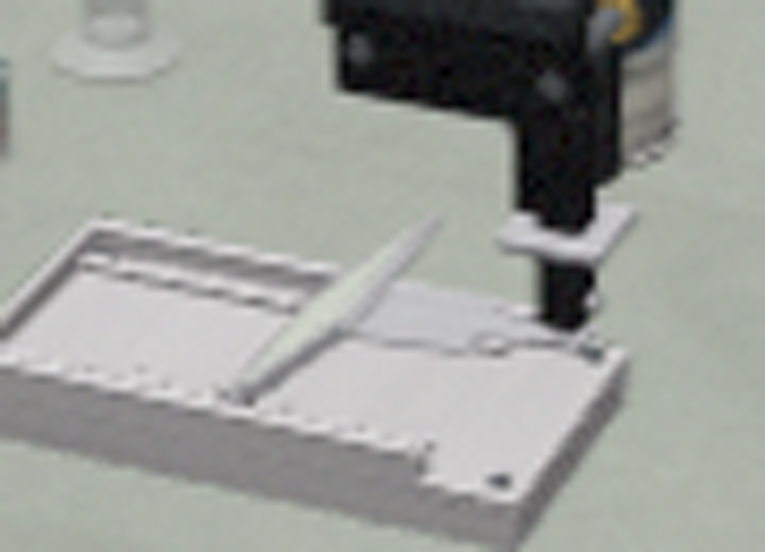

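Request:
apply_moves(
  motion="0.002 0 -0.002 0 0 0 0; 0.0036 0 -0.0034 0 0 0 0; 0.0051 0 -0.0047 0 0 0 0; 0.008 0 -0.0067 0 0 0 0; 0.011 0 -0.0084 0 0 0 0; 0.0142 0 -0.0098 0 0 0 0; 0.0175 0 -0.0109 0 0 0 0; 0.0175 0 -0.0109 0 0 0 0",
)

```text
time_s: 18.5
position: [0.5687, -0.1378, 0.1113]
tcp_rot: [[0.973, 0.23, 0.001], [0.23, -0.973, -0.0], [0.001, 0.001, -1.0]]
force: [-0.3, -0.1, -2.4]
opening: 0.178
```

Run:
```python
from mv import *
p,Rm=load(); np.save("cmd.npy",np.r_[p+Rm@[.0175,0,-.0109],Rm.ravel()]); print(load()[0])
from rig import bot
import cv2
s=bot.capture("scene")[:,:,::-1]; cv2.imwrite("pics/s9.png",s)
st=bot.read_state();print(st["position"],st["force"],st["moment"])
im=s[170:235,240:330]; cv2.imwrite("pics/s9c.png",cv2.resize(im,None,fx=8.5,fy=8.5,interpolation=cv2.INTER_CUBIC))
```

```text
[ 0.56847118 -0.1377601   0.1116    ]
[ 0.56836292 -0.13777653  0.11122232] [-0.44580425  0.24667747 -1.50045636] [-0.01745923  0.05714786 -0.03459733]
```

View pics/s9c.png

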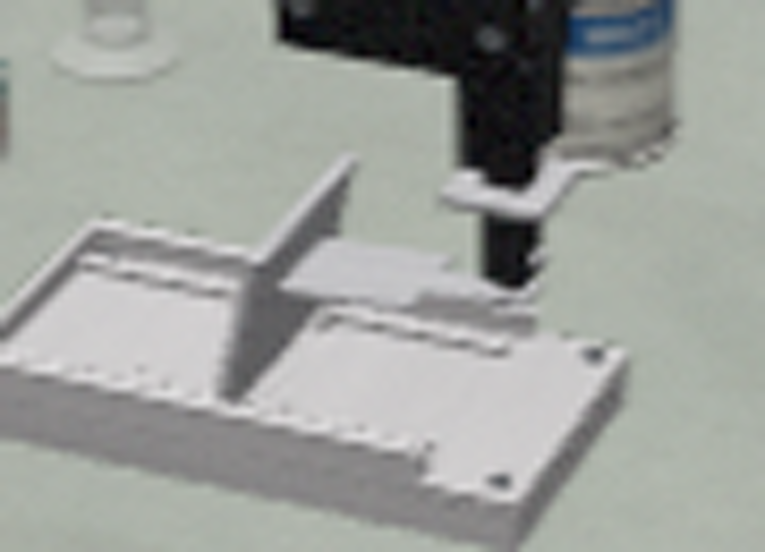

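Request:
apply_moves(
  motion="0.0025 0 -0.0006 0 0 0 0; 0.005 0 -0.001 0 0 0 0; 0.0075 0 -0.0012 0 0 0 0; 0.01 0 -0.0012 0 0 0 0; 0.0125 0 -0.0012 0 0 0 0; 0.015 0 -0.0012 0 0 0 0; 0.0175 0 -0.001 0 0 0 0; 0.02 0 -0.001 0 0 0 0",
)

```text
time_s: 19.55
position: [0.5877, -0.1331, 0.1121]
tcp_rot: [[0.973, 0.23, 0.0], [0.23, -0.973, 0.0], [0.0, -0.0, -1.0]]
force: [1.1, -0.1, -2.3]
opening: 0.182
```

Run:
```python
from mv import *
p,Rm=load(); np.save("cmd.npy",np.r_[p+Rm@[.02,0,-.001],Rm.ravel()]); print(load()[0])
from rig import bot
import cv2
s=bot.capture("scene")[:,:,::-1]; cv2.imwrite("pics/s10.png",s)
st=bot.read_state();print(st["position"],st["force"],st["moment"])
im=s[170:235,240:330]; cv2.imwrite("pics/s10c.png",cv2.resize(im,None,fx=8.5,fy=8.5,interpolation=cv2.INTER_CUBIC))
```

```text
[ 0.587935   -0.13316012  0.1126    ]
[ 0.58815873 -0.13308639  0.11217649] [ 0.19247221 -0.18506525 -2.63401707] [ 0.0466599  -0.0514273  -0.02929954]
```

View pics/s10c.png

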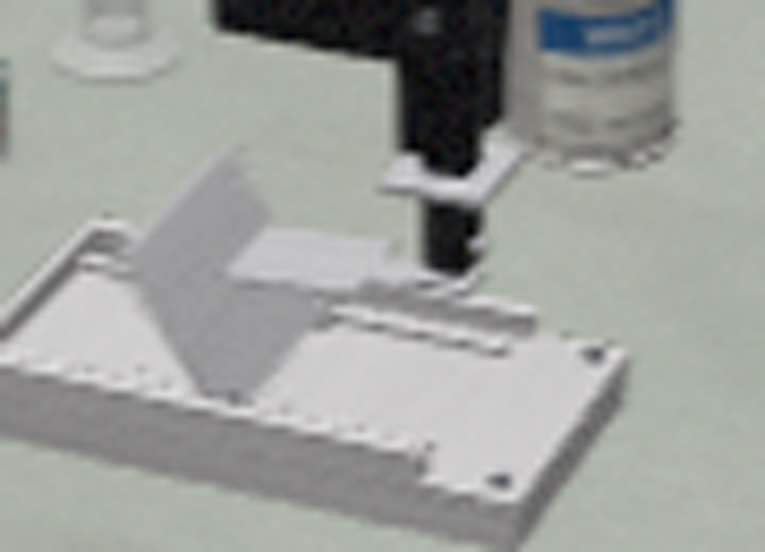

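Request:
apply_moves(
  motion="0 0 0 0 0 0 0; -0.004 0 0 0 0 0 0; -0.01 0 -0.005 0 0 0 0; -0.015 0 -0.015 0 0 0 0; -0.02 0 -0.03 0 0 0 0; -0.025 0 -0.045 0 0 0 0; -0.03 0 -0.06 0 0 0 0; -0.03 0 -0.075 0 0 0 0",
)

```text
time_s: 20.6
position: [0.558, -0.1401, 0.1885]
tcp_rot: [[0.973, 0.23, 0.0], [0.23, -0.973, -0.0], [0.0, 0.0, -1.0]]
force: [0.8, -0.6, -1.1]
opening: 0.182
```

Run:
```python
from mv import *
p,Rm=load(); np.save("cmd.npy",np.r_[p+Rm@[-.03,0,-.075],Rm.ravel()]); print(load()[0])
from rig import bot
import cv2
s=bot.capture("scene")[:,:,::-1]; cv2.imwrite("pics/s11.png",s)
t=bot.capture("top")[:,:,::-1]; cv2.imwrite("pics/t11.png",t)
st=bot.read_state();print(st["position"],st["force"],st["moment"])
im=s[170:235,225:325]; cv2.imwrite("pics/s11c.png",cv2.resize(im,None,fx=7.8,fy=7.8,interpolation=cv2.INTER_CUBIC))
cv2.imwrite("pics/t11c.png",cv2.convertScaleAbs(cv2.resize(t[150:240,280:350],None,fx=6.5,fy=6.5,interpolation=cv2.INTER_CUBIC),alpha=1.6,beta=0))
p,_=load(); e=np.array([.46604918,.2715118,.187])
w=lin(p,e,8); ys=np.linspace(TW,25.6,9)[1:]
rows([(a,y,0) for a,y in zip(w,ys)])
```

```text
[ 0.55873927 -0.14006009  0.1876    ]
[ 0.55983259 -0.14065249  0.18958591] [ 0.33339226  0.17447215 -2.75707529] [ 0.05004379  0.03256587 -0.00119485]
0.0006 -0.0527 0.0001 0 0 -1.54 0; 0.0011 -0.1055 0.0002 0 0 -3.08 0; 0.0017 -0.1582 0.0002 0 0 -4.62 0; 0.0022 -0.2109 0.0003 0 0 -6.15 0; 0.0028 -0.2637 0.0004 0 0 -7.69 0; 0.0033 -0.3164 0.0005 0 0 -9.23 0; 0.0039 -0.3691 0.0005 0 0 -10.77 0; 0.0045 -0.4219 0.0006 0 0 -12.3 0
-> [0.4661 0.2716 0.187 ]
```

View pics/s11c.png

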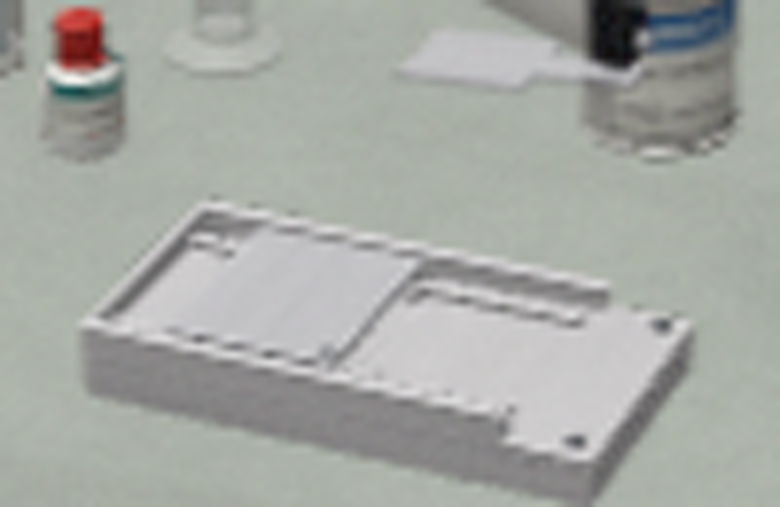

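View pics/t11c.png

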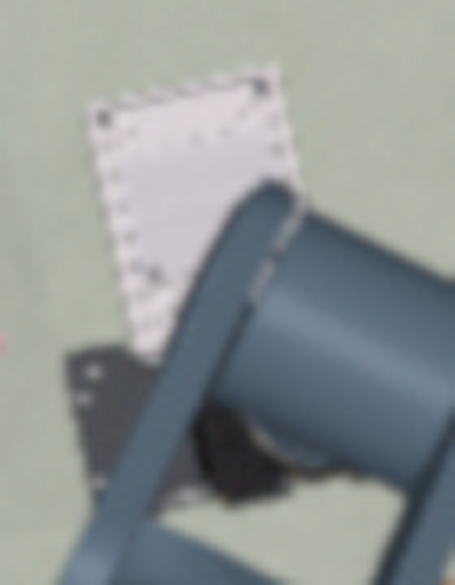

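Run:
```python
from ov2 import *
t=fit[:3]; d=fit[13:19]
from scipy.optimize import fsolve
def inv(px,z):
    return fsolve(lambda q:(P("scene",tf(t,[(q[0],q[1],z)]),d)-px).ravel(),[40,0])
for c in [(418,265),(333,365),(250,224),(175,330)]:
    px=((np.array(c)+.5)/7.8-.5)+[225,170]; print(c,inv(px,29).round(1))
# reference: tray features
for c,z in [((208,205),30),((608,283),30),((505,428),20),((85,325),30),((597,458),20),((690,325),20),((420,290),24),((583,323),24)]:
    px=((np.array(c)+.5)/7.8-.5)+[225,170]; print("ref",c,inv(px,z).round(1))
```

```text
(418, 265) [  4.1 -33. ]
(333, 365) [ 3.4 39.2]
(250, 224) [ 72.5 -37. ]
(175, 330) [63.9 39.1]
ref (208, 205) [ 92.1 -42.2]
ref (608, 283) [-63.6 -45. ]
ref (505, 428) [-60.6  40.7]
ref (85, 325) [93.6 49.3]
ref (597, 458) [-96.   46.1]
ref (690, 325) [-94.5 -44.7]
ref (420, 290) [ -0.1 -25. ]
ref (583, 323) [-61.9 -25.8]
```

Request:
apply_moves(
  motion="0.0006 -0.0527 0.0001 0 0 -1.54 0; 0.0011 -0.1055 0.0002 0 0 -3.08 0; 0.0017 -0.1582 0.0002 0 0 -4.62 0; 0.0022 -0.2109 0.0003 0 0 -6.15 0; 0.0028 -0.2637 0.0004 0 0 -7.69 0; 0.0033 -0.3164 0.0005 0 0 -9.23 0; 0.0039 -0.3691 0.0005 0 0 -10.77 0; 0.0045 -0.4219 0.0006 0 0 -12.3 0",
)

```text
time_s: 21.7
position: [0.4652, 0.2734, 0.1863]
tcp_rot: [[0.901, 0.433, -0.0], [0.433, -0.901, -0.0], [-0.0, 0.0, -1.0]]
force: [0.1, -0.0, -1.5]
opening: 0.179
```

Run:
```python
from mv import *
ok()
from rig import bot
import cv2
t=bot.capture("top")[:,:,::-1]; cv2.imwrite("pics/t12.png",t)
s=bot.capture("scene")[:,:,::-1]; cv2.imwrite("pics/s12.png",s)
cv2.imwrite("pics/t12c.png",cv2.convertScaleAbs(cv2.resize(t[150:230,285:340],None,fx=7,fy=7,interpolation=cv2.INTER_CUBIC),alpha=1.7,beta=0))
cv2.imwrite("pics/s12c.png",cv2.convertScaleAbs(cv2.resize(s[230:345,165:265],None,fx=5,fy=5,interpolation=cv2.INTER_CUBIC),alpha=1.2))
p,R0=load(); print(p, np.degrees(np.arctan2(R0[1,0],R0[0,0])))
st=bot.read_state();print(st["position"],st["tcp_rot"].round(3),st["opening"]*87)
print(R0.T@(np.array([.46604918,.2715118,.187])-p))
```

```text
[0.46608214 0.27156416 0.187     ] 25.596999999999998
[0.4640122  0.27628682 0.18634408] [[ 0.899  0.438 -0.   ]
 [ 0.438 -0.899  0.002]
 [ 0.001 -0.002 -1.   ]] 16.410997639116523
[-5.23474982e-05  3.29761223e-05  5.55111512e-17]
```

View pics/t12c.png

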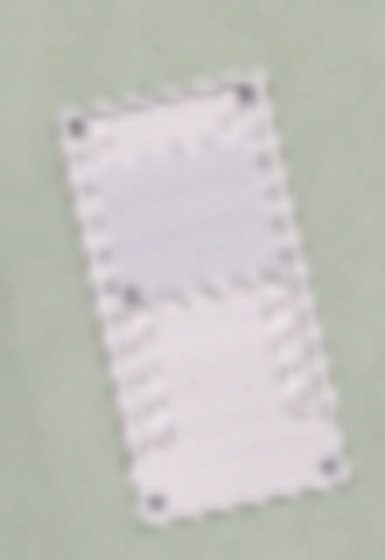

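View pics/s12c.png

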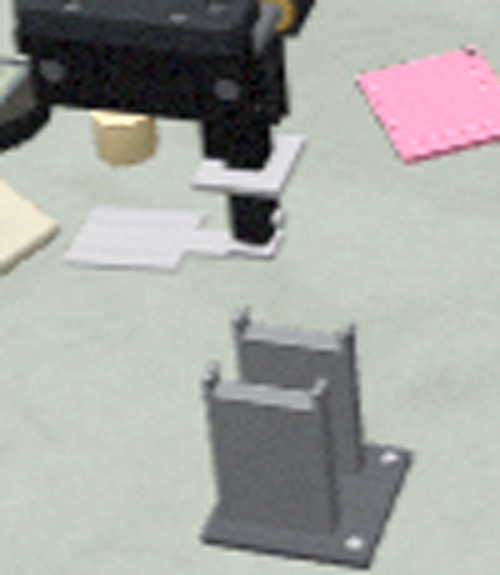

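Request:
apply_moves(
  motion="0 0 0 0 0 0 0; 0 0 0 0 0 0 0; 0 0 0.01 0 0 0 0; 0 0 0.022 0 0 0 0; 0 0 0.034 0 0 0 0; 0 0 0.042 0 0 0 0; 0 0 0.045 0 0 0 0; 0 0 0.045 0 0 0 0",
)

```text
time_s: 22.8
position: [0.4657, 0.2717, 0.1414]
tcp_rot: [[0.902, 0.432, -0.0], [0.432, -0.902, -0.0], [-0.0, -0.0, -1.0]]
force: [0.1, -0.2, -1.8]
opening: 0.181
```

Run:
```python
from mv import *
p,Rm=load(); np.save("cmd.npy",np.r_[p+Rm@[0,0,.045],Rm.ravel()]); print(load()[0])
from rig import bot
import cv2
s=bot.capture("scene")[:,:,::-1]; cv2.imwrite("pics/s13.png",s)
cv2.imwrite("pics/s13c.png",cv2.convertScaleAbs(cv2.resize(s[250:345,165:265],None,fx=6,fy=6,interpolation=cv2.INTER_CUBIC),alpha=1.2))
st=bot.read_state();print(st["position"],st["tcp_rot"].round(3),st["opening"]*87,st["force"])
```

```text
[0.46608214 0.27156416 0.142     ]
[0.46589145 0.27171593 0.14165929] [[ 0.902  0.432  0.   ]
 [ 0.432 -0.902  0.   ]
 [ 0.     0.    -1.   ]] 15.717706413532245 [-0.536262   -0.36389722 -2.03370199]
```

View pics/s13c.png

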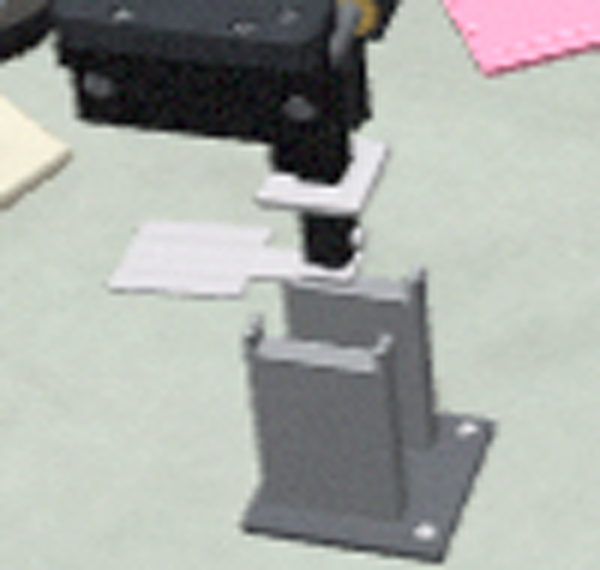

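Request:
apply_moves(
  motion="0 0 0.008 0 0 0 0; 0 0 0.016 0 0 0 0; 0 0 0.024 0 0 0 0; 0 0 0.032 0 0 0 0; 0 0 0.039 0 0 0 0; 0 0 0.044 0 0 0 0; 0 0 0.047 0 0 0 0; 0 0 0.049 0 0 0 0",
)

```text
time_s: 23.85
position: [0.4658, 0.2716, 0.0924]
tcp_rot: [[0.902, 0.432, 0.0], [0.432, -0.902, 0.0], [0.0, 0.0, -1.0]]
force: [0.9, 0.5, -1.7]
opening: 0.186
```

Request:
apply_moves(
  motion="0 0 0.001 0 0 0 0; 0 0 0.002 0 0 0 0; 0 0 0.003 0 0 0 0; 0 0 0.004 0 0 0 0; 0 0 0.005 0 0 0 0; 0 0 0.0055 0 0 0 0; 0 0 0.0055 0 0 0 0; 0 0 0.0055 0 0 0 0",
)

```text
time_s: 24.85
position: [0.4657, 0.2716, 0.0871]
tcp_rot: [[0.902, 0.432, 0.0], [0.432, -0.902, 0.0], [0.0, 0.0, -1.0]]
force: [-0.2, -0.0, -1.6]
opening: 0.179
```

Run:
```python
from mv import *
p,Rm=load(); np.save("cmd.npy",np.r_[p+Rm@[0,0,.0545],Rm.ravel()]); print(load()[0])
from rig import bot
import cv2
s=bot.capture("scene")[:,:,::-1]; cv2.imwrite("pics/s14.png",s)
cv2.imwrite("pics/s14c.png",cv2.convertScaleAbs(cv2.resize(s[270:345,165:265],None,fx=7,fy=7,interpolation=cv2.INTER_CUBIC),alpha=1.2))
st=bot.read_state();print(st["position"],st["tcp_rot"].round(3),st["opening"]*87,st["force"],st["moment"])
```

```text
[0.46608214 0.27156416 0.0875    ]
[0.46570998 0.27160147 0.08706535] [[ 0.902  0.432  0.   ]
 [ 0.432 -0.902 -0.   ]
 [ 0.     0.    -1.   ]] 15.869403975118187 [-0.00603214  0.91050887 -2.27534168] [-0.03579227  0.06468399  0.01163629]
```

View pics/s14c.png

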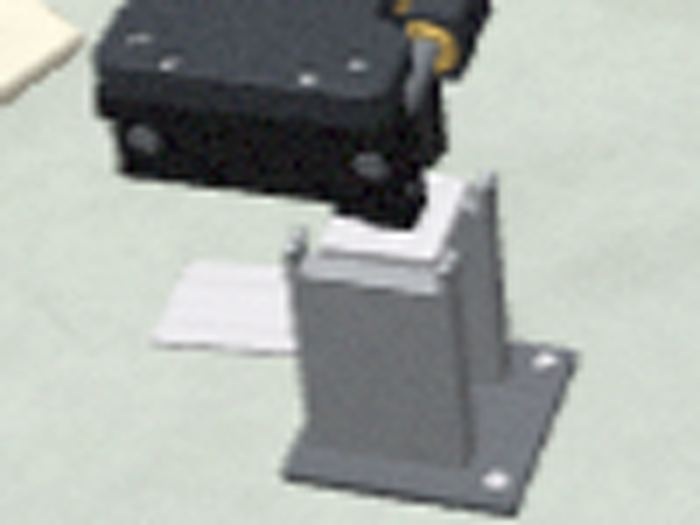

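Request:
apply_moves(
  motion="0 0 0.0003 0 0 0 0; 0 0 0.0005 0 0 0 0; 0 0 0.0005 0 0 0 0.016; 0 0 0.0005 0 0 0 0.02; 0 0 0.0005 0 0 0 0.03; 0 0 0.0005 0 0 0 0.04; 0 0 0.0005 0 0 0 0.06; 0 0 0.0005 0 0 0 0.08",
)

```text
time_s: 25.9
position: [0.4657, 0.2716, 0.0866]
tcp_rot: [[0.902, 0.432, -0.0], [0.432, -0.902, 0.0], [0.0, -0.0, -1.0]]
force: [0.3, 0.1, 0.7]
opening: 0.595
```

Request:
apply_moves(
  motion="0 0 0 0 0 0 0.08; 0 0 0 0 0 0 0.08; 0 0 -0.01 0 0 0 0.08; 0 0 -0.03 0 0 0 0.08; 0 0 -0.06 0 0 0 0.08; 0 0 -0.09 0 0 0 0.08; 0 0 -0.12 0 0 0 0.08; 0 0 -0.14 0 0 0 0.08",
)

```text
time_s: 26.9
position: [0.4661, 0.2718, 0.2289]
tcp_rot: [[0.902, 0.432, 0.003], [0.432, -0.902, 0.001], [0.003, 0.0, -1.0]]
force: [-0.4, 0.3, -0.7]
opening: 0.922
```

Run:
```python
from mv import *
p,Rm=load(); np.save("cmd.npy",np.r_[p+Rm@[0,0,.0005-.14],Rm.ravel()])
p,Rm=load(); print(p)
w=lin(p,[.5,.05,.23],5); rows([(a,25.6,.08) for a in w])
```

```text
[0.46608214 0.27156416 0.227     ]
-0.013 0.0429 -0.0006 0 0 0 0.08; -0.0261 0.0858 -0.0012 0 0 0 0.08; -0.0391 0.1287 -0.0018 0 0 0 0.08; -0.0521 0.1716 -0.0024 0 0 0 0.08; -0.0651 0.2145 -0.003 0 0 0 0.08; -0.0651 0.2145 -0.003 0 0 0 0.08; -0.0651 0.2145 -0.003 0 0 0 0.08; -0.0651 0.2145 -0.003 0 0 0 0.08
-> [0.5  0.05 0.23]
```

Request:
apply_moves(
  motion="-0.013 0.043 -0.0005 0 0 0 0.08; -0.026 0.086 -0.001 0 0 0 0.08; -0.039 0.1285 -0.002 0 0 0 0.08; -0.052 0.1715 -0.0025 0 0 0 0.08; -0.065 0.2145 -0.003 0 0 0 0.08; -0.065 0.2145 -0.003 0 0 0 0.08; -0.065 0.2145 -0.003 0 0 0 0.08; -0.065 0.2145 -0.003 0 0 0 0.08",
)

```text
time_s: 27.9
position: [0.4993, 0.0512, 0.2297]
tcp_rot: [[0.901, 0.433, -0.0], [0.433, -0.901, 0.0], [-0.0, -0.0, -1.0]]
force: [-0.7, -0.2, -0.4]
opening: 0.919
```

Run:
```python
from rig import bot
import cv2,numpy as np
s=bot.capture("scene")[:,:,::-1]; cv2.imwrite("pics/s15.png",s)
t=bot.capture("top")[:,:,::-1]; cv2.imwrite("pics/t15.png",t)
f=lambda im,x,y,w,h,k:cv2.convertScaleAbs(cv2.resize(im[y:y+h,x:x+w],None,fx=k,fy=k,interpolation=cv2.INTER_CUBIC),alpha=1.2)
cv2.imwrite("pics/s15c.png",np.hstack([f(s,175,265,75,80,6),f(t,160,210,55,80,6)]))
```

```text
(no output)
```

View pics/s15c.png

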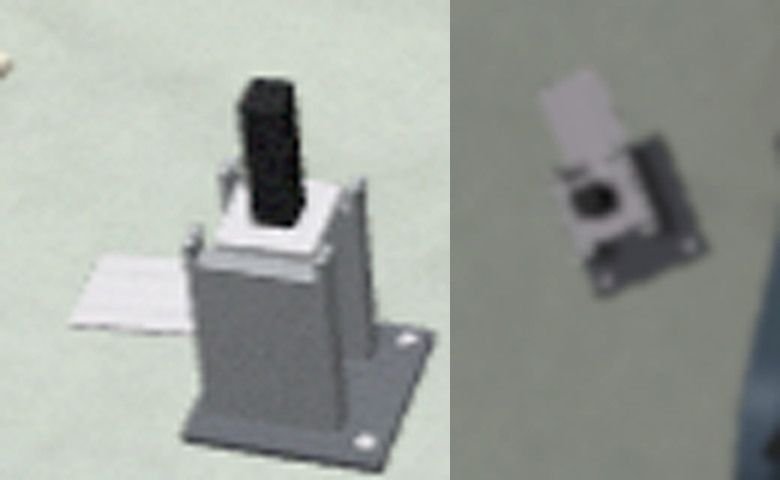

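View pics/s15.png

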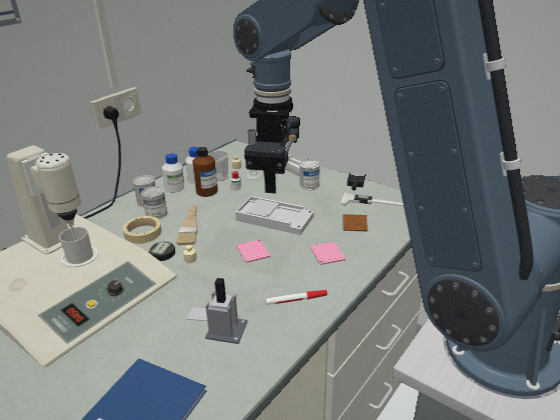

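View pics/t15.png

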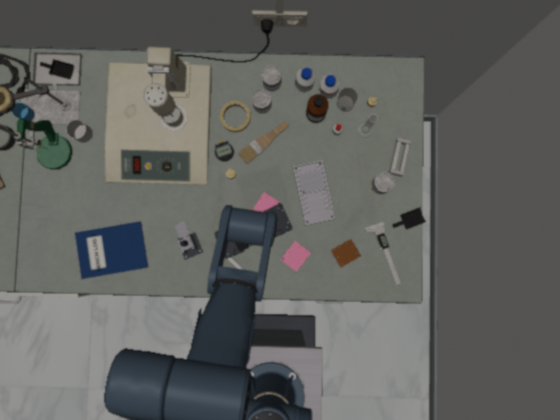

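Run:
```python
from rig import bot
print(bot.hand_in())
```

```text
the job is handed in; nothing more can be done
None
```

I turned the panel, put the lifter back on its stand, and handed the job in at about 28 s of the 64 s allowed. The hand-in gives no verdict, so what follows rests on my own checks.

- **Taking the lifter and finding the tip:** I gripped the lifter by its handle and lifted it straight up. I then felt for the blade tip on the bare floor in front of the panel. Contact showed as about 4–5 N, with the tip about 3 to 4 mm above the lifter's origin.
- **Turning the panel:** I backed off to about 0.7 mm above the floor and slid the blade about 23 mm under the panel, and the wrist force stayed at noise level. I moved the tip in an arc about the groove. The pictures showed the panel at roughly 45°, then 75°, then falling onto the far bed.
- **Putting the lifter back:** I lowered it to the same pose I had taken it from, opened the fingers and moved the arm away.

**Last checks:**
- **Panel:** it lies flat with its bare face up. Both cameras put its middle at about 36 mm beyond the groove's near lip, where 30 to 66 mm is allowed. Each reading is good to about 3 mm, so this is the tightest margin. Sideways it is within a few millimetres of the tray's middle line.
- **Lifter:** it stands upright on its stand with its collar between the lips, and looks the same as in the first picture.
- **Other things:** the tin, caliper and weight look unmoved. The marker looks unmoved in the scene view; the arm partly hid it from above.
- **Disagreement:** the two cameras at first differed by about 5 to 7 mm on the tray's position. I fitted both together, and the later overlays and touches agreed with that fit.

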